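Pass lens carriers through the bench scanner

ROBOT

A 6-joint arm with a two-finger parallel gripper is mounted at the origin on the work surface. World frame = base frame: x ahead of the robot, y to its left, z up, the work surface at z = 0. Lengths are in m, angles in degrees, forces in N, time in s.
With the tool pointing down it reaches from about 0.25 to 0.725 m from the base axis. Payload 9.7 kg.
Tool frame: the origin (TCP) lies on the centre line of the jaws, within the pads' length; the fingertips stand tip_extent ahead of it and the grasp point (between the pads) lies 3 mm ahead of it (tip_extent is the distance from the TCP to the fingertips, in m); z points along the fingers, y is the line along which they close (so a half turn about z gives the same grasp; the last joint's range is limited). The gripper opens to 85 mm and grips with 20 to 120 N. Pads are 22 mm wide; open, the fingers measure 114 mm over their backs; the gripper's body (76 mm by 85 mm) begins 54 mm behind the grasp point. The pads swing forward as they close: fully open they stand 13 mm farther back than shut.
Start: joints at [75, 4.979, 10.078, 95.1, 0, 90], TCP at [0.142, 0.531, 0.231] pointing down, gripper open.
Joint ranges: [-179.16, 179.16], [-48.56, 103.87], [-65.8, 70.77], [-126.05, 130.52], [-82.76, 87.17], [-180, 180]. Speed limits (degrees/s): [127.2, 127.2, 147.25, 180, 180, 180].

INTERFACE

Orientations are given as [roll, pitch, yaw] about the fixed x, y, z axes, in that order (R = Rz(yaw) Ry(pitch) Rx(roll)).
In Python, from workcell import * gives the robot as it stands.
- The arm moves only by the tool servo_tool, never from a script. Its argument "rows" is a list of rows, each an object with "offset": the shift along the tool's x, y, z as a fraction of full scale, a list of three; "yaw": the turn about the tool's z as a fraction of full scale; "claw": the closure, from 0 (fully open) to 1 (shut). A call has 1 to 12 rows; each row is the pose to reach, as a shift and turn from the pose commanded when the call began, along the tool's axes at that moment, turning the shorter way round; what a row does not reach only later rows make up. Full scale, the value 1, is 0.1 m for a shift and pi rad for a turn. A row lasts 1/8 s, in which the tool goes at most 62.5 mm and 10.7 degrees, less where a joint would pass 70% of its speed; a pose out of reach is approached as far as the arm can. A call with a number of a shift or a turn outside -1 to 1 is refused whole. A call with a gripper value outside its range is refused whole. The fingers move at their own pace and stop on an object; "squeeze" is the grip in N (left out, the last holds). Time passes only in rows, so rows that repeat a pose let the fingers close. It gives the time, the measured TCP pose, the force, the opening and the grip force at its end, in the units of the state.
- get_obs(): the state, without advancing time (a new reading comes with each control period).
- camera(name): name is "scene" or "top" or "wrist"; returns (picture, depth): 420x560x3 uint8, red, green, blue; 420x560 float32, m along the optical axis (not along the pixel's ray), 0 where there is no reading.
- camera_info(name): a dict with "fx", "fy", "cx", "cy" (pixels), "cam_to_world" (4x4, takes a point from camera to world coordinates); the wrist camera has in their place "hand_eye" (4x4, takes a point from camera to tool coordinates, whose origin is the TCP and whose axes are the flange's). Camera axes: x right, y up, looking along -z (the intrinsics and any distortion apply to the point x, -y, -z); pixel columns grow to the right and rows downward; lengths in m; the calibration is good to about 2 mm. A picture is of the moment at which its call begins: read the wrist's pose just before it. camera_info takes no time and is no camera call.
- job_done(): hands the job in; it is judged then, once.
The state is a dict: "time": time; "q": joint angles; "qd": joint speeds; "joint_efforts": joint torques, N m; "ee_pos": TCP position; "tcp_rot": TCP orientation; "wrist_force": force on the tool from outside, world axes, zero at the start; "torque": the same for the moment, N m; "opening": finger opening in m; "grasp_force": force on a finger pad.
Only numpy, scipy, OpenCV 4.12 (cv2) and the standard library are available. Lean on these libraries where they do the work, as an engineer would, in place of code of your own. Each camera call takes 0.05 s, during which the arm holds its last target. There are 200 camera calls.

TASK

Seat every white lens carrier from the blue mat flat and square in a pocket of the blue shuttle, then, keeping the shuttle down on the deck, slide it sideways into line with the hood's opening and in under the hood until it is fully home against the back stop. With it home and the carriers still seated, press the green capture button fully down, draw the shuttle back out until its pockets are wholly clear of the hood, and move the carriers, lens up, flat onto the floor of the grey tray. Leave everything else on the bench undisturbed.

Things in the scene. Friction and masses are not known exactly. Their poses are not given: they have to be found in the camera images.
- scanner: fixed bench scanner: black hood, 70 mm high, on an aluminium deck. Origin at table level, middle of the hood's front face; x into the hood (away from the robot), y left, z up. Deck top z = 8 mm, over x -140 to 130, y -165 to 165 mm. Hood over x 0 to 130, solid from y = -165 to -79. A white housing 300 wide, 120 high stands behind at x 135 to 235
- mouth (a point): middle of the foot of the hood's opening, at (0, 35, 8) mm in the scanner's frame, axes as the scanner's. Opening and straight tunnel behind it: 228 mm wide (y), 50 high. A yellow guide wall 20 mm high, 135 long along x, stands on the deck before the opening's left end, its inner face flush with the tunnel's left wall
- stop (a point): middle of the foot of the back stop that closes the tunnel, at (85, 35, 8) mm in the scanner's frame
- shuttle: loose blue shuttle, 0.4 kg, on the deck before the hood, not in line with the opening at first, about parallel to the scanner. Plate 70 (x) x 220 (y) x 14 mm, three pockets along y; origin at the centre of its underside. A tongue 6 mm high, 50 wide runs from its -x side to x = -140. Fully home: origin at x = 50 mm in the scanner's frame (43 counts). Clear of hood: below -40
- handle (a point): grip point on the shuttle's orange handle bar, at (-125, 0, 34) mm in the shuttle's frame. The bar is 14 mm thick (x), 64 long (y), and its top is 52 mm above the shuttle's underside, 18 mm above this point; axes as the shuttle's
- pocket1 (a point): centre of the floor of shuttle pocket 1, at (0, -72, 6) mm in the shuttle's frame; the pocket is 54 (x) x 68 (y) x 8 mm deep, so that a carrier goes in with its long side along the shuttle's y; axes as the shuttle's
- pocket2 (a point): centre of the floor of shuttle pocket 2, at (0, 0, 6) mm in the shuttle's frame; the pocket is 54 (x) x 68 (y) x 8 mm deep, so that a carrier goes in with its long side along the shuttle's y; axes as the shuttle's
- pocket3 (a point): centre of the floor of shuttle pocket 3, at (0, 72, 6) mm in the shuttle's frame; the pocket is 54 (x) x 68 (y) x 8 mm deep, so that a carrier goes in with its long side along the shuttle's y; axes as the shuttle's
- capture (a joint): green push button, 30 mm across, on the hood's solid right part: pressed depth in m, 0 to 0.006; about 5 N to the bottom, springs back; must reach 0.0045 for 0.1 s
- capture_top (a point): centre of the button's top face; it is pressed straight down
- mat: fixed blue intake mat 210 (x) x 220 (y) x 2 mm, origin at the centre of its underside; it lies left or right of the scanner
- tray: fixed grey open tray, 250 (x) x 150 (y) mm outside, 16 mm high, walls and floor about 5 mm, origin at the centre of its underside; on the other side of the scanner
- carrier1: loose white lens carrier block, 64 (x) x 50 (y) x 30 (z) mm, 0.09 kg, with a lens of clear glass disc flush in its top. Two or three of the three carriers are present (an absent one reads None from the start). Origin at the centre of its underside, z up, x along the 64 mm side; either way round fits
- carrier2: loose white lens carrier block, 64 (x) x 50 (y) x 30 (z) mm, 0.09 kg, with a lens of amber glass disc flush in its top. Two or three of the three carriers are present (an absent one reads None from the start). Origin at the centre of its underside, z up, x along the 64 mm side; either way round fits
- carrier3: loose white lens carrier block, 64 (x) x 50 (y) x 30 (z) mm, 0.09 kg, with a lens of green glass disc flush in its top. Two or three of the three carriers are present (an absent one reads None from the start). Origin at the centre of its underside, z up, x along the 64 mm side; either way round fits
- spray: bystander: blue spray bottle, 52 mm across, 150 high, upright
- jar: bystander: glass jar, 50 mm across, 60 high
- mouse: bystander: black computer mouse 110 x 60 x 34 mm
- driver: bystander: screwdriver lying flat, handle to its -x
- case: bystander: brown spectacle case 160 x 60 x 40 mm
- spectacles: bystander: folded black spectacles, about 35 x 125 x 42 mm
Not all that is in view belongs to the job. What is shaped like the carrier2 but pink is not meant.

How it is judged (in metres and radians):
On the way, in this order (a step that is already met when the one before it is completed fails the run):
1. every carrier seated in a pocket, the shuttle still out in front of the hood (((distance between carrier1 and pocket1 below 0.006 m and angle between carrier1's own z axis and vertical below 0.06 rad) or (distance between carrier1 and pocket2 below 0.006 m and angle between carrier1's own z axis and vertical below 0.06 rad) or (distance between carrier1 and pocket3 below 0.006 m and angle between carrier1's own z axis and vertical below 0.06 rad)) and ((distance between carrier2 and pocket1 below 0.006 m and angle between carrier2's own z axis and vertical below 0.06 rad) or (distance between carrier2 and pocket2 below 0.006 m and angle between carrier2's own z axis and vertical below 0.06 rad) or (distance between carrier2 and pocket3 below 0.006 m and angle between carrier2's own z axis and vertical below 0.06 rad)) and ((distance between carrier3 and pocket1 below 0.006 m and angle between carrier3's own z axis and vertical below 0.06 rad) or (distance between carrier3 and pocket2 below 0.006 m and angle between carrier3's own z axis and vertical below 0.06 rad) or (distance between carrier3 and pocket3 below 0.006 m and angle between carrier3's own z axis and vertical below 0.06 rad)) and x of shuttle in the frame of scanner below -0.04 m), for 0.2 s.
2. shuttle fully home under the hood with the carriers seated (((distance between carrier1 and pocket1 below 0.006 m and angle between carrier1's own z axis and vertical below 0.06 rad) or (distance between carrier1 and pocket2 below 0.006 m and angle between carrier1's own z axis and vertical below 0.06 rad) or (distance between carrier1 and pocket3 below 0.006 m and angle between carrier1's own z axis and vertical below 0.06 rad)) and ((distance between carrier2 and pocket1 below 0.006 m and angle between carrier2's own z axis and vertical below 0.06 rad) or (distance between carrier2 and pocket2 below 0.006 m and angle between carrier2's own z axis and vertical below 0.06 rad) or (distance between carrier2 and pocket3 below 0.006 m and angle between carrier2's own z axis and vertical below 0.06 rad)) and ((distance between carrier3 and pocket1 below 0.006 m and angle between carrier3's own z axis and vertical below 0.06 rad) or (distance between carrier3 and pocket2 below 0.006 m and angle between carrier3's own z axis and vertical below 0.06 rad) or (distance between carrier3 and pocket3 below 0.006 m and angle between carrier3's own z axis and vertical below 0.06 rad)) and x of shuttle in the frame of scanner above 0.043 m), for 0.2 s.
3. capture button pressed fully with the shuttle home and the carriers seated (all of step 2 and value of joint capture above 0.0045 m), for 0.1 s.
4. shuttle drawn out clear of the hood (x of shuttle in the frame of scanner below -0.04 m), for 0.2 s.
At the end, for the whole second after the job is handed in: every carrier present lies lens up (within 0.08 rad) and still on the tray's floor (underside under 9 mm above the table, origin within 105 x 60 mm of the tray's centre), and the shuttle rests on the deck clear of the hood (origin x between -200 and -40 mm in the scanner's frame) (x of carrier1 in the frame of tray between -0.105 and 0.105 m and y of carrier1 in the frame of tray between -0.06 and 0.06 m and z of each of carrier1, carrier2, carrier3 in the frame of tray below 0.009 m and angle between each of carrier1, carrier2, carrier3's own z axis and vertical below 0.08 rad and linear speed of each of carrier1, carrier2, carrier3, shuttle below 0.02 m/s and x of carrier2 in the frame of tray between -0.105 and 0.105 m and y of carrier2 in the frame of tray between -0.06 and 0.06 m and x of carrier3 in the frame of tray between -0.105 and 0.105 m and y of carrier3 in the frame of tray between -0.06 and 0.06 m and x of shuttle in the frame of scanner between -0.2 and -0.04 m); the robot touches nothing.
It fails at once if the shuttle is lifted more than about 12 mm off the deck (z of shuttle in the frame of scanner above 0.02 m).
It fails at once if a bystander is shoved more than 4 cm or knocked over (distance of any of spray, jar, mouse, driver, case, spectacles from where it was at the start of the episode above 0.04 m or angle between any of spray, jar, mouse, driver, case, spectacles's own z axis and vertical above 0.6 rad).
Of carrier1, carrier2, carrier3 only 2 to 3 are there at a start; the rules pass over those that are not, and their reading is None.
At some moment in a run one of carrier1, carrier2, carrier3 may be knocked a few centimetres aside while the robot is not near it.
Once in a run the grip may slacken for a moment while it holds something.
It also fails if it takes over 210 s, if anything falls off the work surface, if the arm or the gripper's body presses on something with over 40 N, if the wrist force passes 120 N, or if a joint passes its speed limit or range.

## Working session

There is one attempt and no reset: what is moved stays moved. The work goes in short steps, Python scripts to look and compute and a tool call to move; the robot and the scene stay as the last step left them, time stands still between calls to the robot, and variables do not carry over. Pictures are saved under pics/ and viewed, at most 14 in all, crops included, and the job is handed in when it is done.

Besides the shell and the picture viewer there is one more tool, called as name(argument=value, ...) on one line, values as JSON. servo_tool: Moves the arm, as the interface text tells. Its arguments: {"type":"object","properties":{"rows":{"type":"array"},"squeeze":{"type":"number"}},"required":["rows"]}

```bash
mkdir -p pics; ls
cat > h.py <<'E'
from workcell import *
import numpy as np, cv2
def snap(n):
    o=get_obs(); im,d=camera(n); return o,im,d
def save(p,im): cv2.imwrite('pics/'+p,cv2.cvtColor(im,cv2.COLOR_RGB2BGR))
def c2w(n,o=None):
    i=camera_info(n)
    if 'cam_to_world' in i: return np.array(i['cam_to_world']),i
    from scipy.spatial.transform import Rotation as R
    T=np.eye(4);T[:3,:3]=R.from_euler('xyz',o['tcp_rot'],degrees=True).as_matrix();T[:3,3]=o['ee_pos']
    return T@np.array(i['hand_eye']),i
def cloud(n,d,o=None):
    T,i=c2w(n,o); v,u=np.mgrid[:d.shape[0],:d.shape[1]]
    if i.get('dist') is not None: print('dist',i['dist'])
    X=np.stack([(u-i['cx'])/i['fx']*d,-(v-i['cy'])/i['fy']*d,-d],-1)
    P=X@T[:3,:3].T+T[:3,3]; P[d<=0]=np.nan; return P
E
python3 - <<'E'
from h import *
for n in ['top','scene']:
    o,im,d=snap(n); save(n+'0.png',im); np.savez('pics/'+n+'0.npz',im=im,d=d)
    print(camera_info(n))
print(get_obs())
print(camera_info('wrist'))
E
```

```text
pics
{'fx': 479.6226017316575, 'fy': 479.6226017316575, 'cx': 283.13186505195904, 'cy': 213.64292833479524, 'cam_to_world': array([[ 0.00447082,  0.99820576, -0.05970999,  0.42629254],
       [-0.99992131,  0.00516242,  0.01143344,  0.0184634 ],
       [ 0.01172117,  0.05965417,  0.99815029,  1.56821557],
       [ 0.        ,  0.        ,  0.        ,  1.        ]])}
{'fx': 405.1798472645724, 'fy': 405.1798472645724, 'cx': 284.8394693259197, 'cy': 205.63993102953626, 'cam_to_world': array([[-0.8857795 , -0.23623472,  0.39948446,  1.0802823 ],
       [ 0.46367145, -0.48770168,  0.73969984,  1.05805937],
       [ 0.02008645,  0.84044049,  0.54153145,  0.85530919],
       [ 0.        ,  0.        ,  0.        ,  1.        ]])}
{'time': 0.1, 'q': array([ 7.49991970e+01,  5.00862257e+00,  1.00408174e+01,  9.50996876e+01,
       -1.30302422e-03,  9.00011766e+01]), 'qd': array([ 0.00124872, -0.09776627,  0.1480275 ,  0.07957978,  0.03692186,
       -0.01195191]), 'joint_efforts': array([ 9.45987485e-04, -5.21564198e+01,  4.65653193e+01,  1.60025113e-02,
        1.12686607e-05, -1.42822790e-05]), 'ee_pos': array([0.1423137 , 0.53106714, 0.23046383]), 'tcp_rot': array([-1.79932507e+02,  1.30440932e-03,  1.64998022e+02]), 'wrist_force': array([-0.01663148,  0.66514707, -1.07635757]), 'torque': array([ 0.04925457, -0.01501277, -0.01717823]), 'grasp_force': 0.0, 'opening': 0.08553258688832}
{'fx': 344.46246384843386, 'fy': 344.46246384843386, 'cx': 274.3137104288852, 'cy': 210.26785884591743, 'hand_eye': array([[-5.35844136e-04,  9.53941681e-01,  2.99991636e-01,
         7.54685202e-02],
       [ 9.99999828e-01,  5.82913776e-04, -6.74075586e-05,
         7.04586784e-04],
       [-2.39172137e-04,  2.99991548e-01, -9.53941829e-01,
        -1.43676065e-01],
       [ 0.00000000e+00,  0.00000000e+00,  0.00000000e+00,
         1.00000000e+00]])}
```

View pics/top0.png

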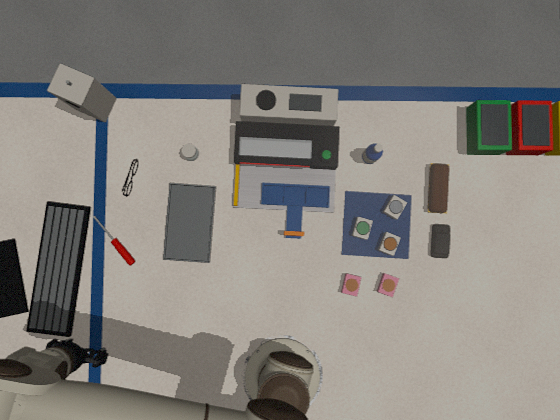

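View pics/scene0.png

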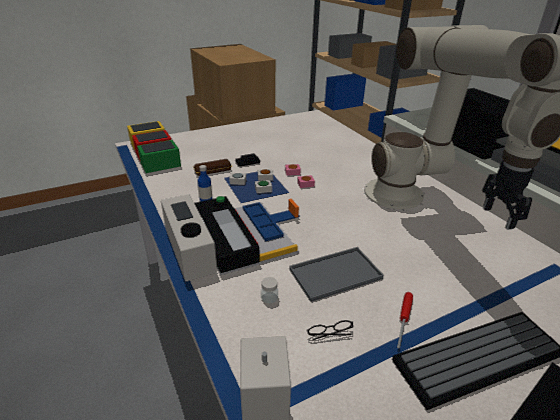

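The top view shows carriers on the mat: clear (396,206), green (363,228), amber (390,243). The pink decoys at (352,284) and (388,285) are off the mat. The shuttle plate is at (295,197), its handle at (293,235), the tray at (190,222) and the button at (327,155). I'll measure these now.

```bash
cat >> h.py <<'E'
def rect(P,mask,scale=1000):
    p=P[mask&np.isfinite(P[...,0])]; r=cv2.minAreaRect((p[:,:2]*scale).astype(np.float32)); return np.round(r[0],1),np.round(r[1],1),round(r[2],1),round(float(np.median(p[:,2])*1000),1),len(p)
def blobs(m,amin=20):
    n,l,s,c=cv2.connectedComponentsWithStats(m.astype(np.uint8)); return [(l==i) for i in range(1,n) if s[i,4]>=amin]
E
python3 - <<'E'
from h import *
z=np.load('pics/top0.npz');im,d=z['im'],z['d'];P=cloud('top',d)
hsv=cv2.cvtColor(im,cv2.COLOR_RGB2HSV);H,S,V=[hsv[...,i].astype(int) for i in range(3)]
v,u=np.mgrid[:420,:560]
def roi(a,b,c,e): return (u>a)&(u<b)&(v>c)&(v<e)
Z=P[...,2]
print('table z',np.nanmedian(Z[roi(340,480,300,340)]))
for b in blobs(roi(338,415,190,262)&(Z>.02)): print('carrier',rect(P,b),im[b].mean(0))
for b in blobs(roi(338,415,265,300)&(Z>.02)): print('pink',rect(P,b))
blue=(H>95)&(H<125)&(S>120)
print('mat',rect(P,blue&roi(338,415,185,262)&(Z<.015)))
for b in blobs(blue&roi(255,335,180,240)&(Z>0)): print('shuttle',rect(P,b))
print('handle',[rect(P,b) for b in blobs((H<20)&(S>150)&roi(280,308,226,242),5)])
print('tray',[rect(P,b) for b in blobs(roi(155,222,175,268)&(Z>.002),200)])
print('hood',[rect(P,b) for b in blobs(roi(225,345,115,172)&(Z>.06)&(Z<.08),200)])
print('housing',[rect(P,b) for b in blobs(roi(225,345,80,132)&(Z>.11),200)])
print('guide',[rect(P,b) for b in blobs((H>20)&(H<35)&(S>150)&roi(228,245,155,212),5)])
print('button',[rect(P,b) for b in blobs((H>40)&(H<85)&(S>120)&roi(310,345,145,170),5)])
print('deck',[rect(P,b) for b in blobs(roi(225,345,165,215)&(Z>.004)&(Z<.012)&~blue,200)])
for n,r in dict(spray=roi(360,390,138,166),case=roi(420,455,160,215),mouse=roi(425,455,220,260),jar=roi(175,202,140,165)).items(): print(n,rect(P,r&(Z>.02)))
E
```

```text
table z 0.00034526372639731573
carrier (array([ 543.8, -360.9]), array([51.4, 65.4]), 59.0, 32.8, 323) [135.374613   133.10835913 129.10216718]
carrier (array([ 475.1, -254.8]), array([50.7, 64.1]), 74.7, 32.8, 319) [121.70846395 132.19749216 116.43573668]
carrier (array([ 425., -342.]), array([51.2, 64.3]), 68.7, 33.0, 324) [140.24074074 122.88888889 105.93209877]
pink (array([ 293.2, -218.4]), array([51.3, 63.8]), 76.4, 31.2, 324)
pink (array([ 292.8, -336.1]), array([52.6, 63.9]), 70.1, 31.2, 324)
mat (array([0., 0.]), array([0., 0.]), 0.0, nan, 0)
shuttle (array([541. ,  -8.7]), array([163.8, 148.1]), 86.0, 15.9, 763)
shuttle (array([573.6, -98. ]), array([61.8, 50.4]), 2.8, 15.7, 122)
shuttle (array([519.8, -45.8]), array([51.4, 18.6]), 20.8, 15.2, 37)
handle [(array([455.7, -31.7]), array([59.9, 12.7]), 89.8, 61.2, 81)]
tray [(array([493.5, 309. ]), array([297.3, 213.3]), 0.5, 6.4, 3817)]
hood [(array([739.6,  -9.2]), array([330.4, 142.4]), 87.5, 70.2, 4355)]
housing [(array([858. , -14.4]), array([299.9, 103.3]), 87.3, 121.6, 3166)]
guide [(array([611.7, 153.8]), array([ 12.9, 133.3]), 87.5, 28.4, 137)]
button [(array([ 701.2, -131.3]), array([22.5, 25.3]), 71.2, 92.4, 55)]
deck [(array([600.7,  -5.6]), array([151.8, 346.5]), 0.3, 8.3, 1968)]
spray (array([ 708.1, -278.7]), array([51.7, 45. ]), 35.2, 99.3, 307)
case (array([ 605.8, -502.9]), array([ 62.7, 160.7]), 85.8, 38.8, 944)
mouse (array([ 434.6, -507.9]), array([ 56.9, 104.6]), 84.5, 31.6, 506)
jar (array([715.1, 300. ]), array([43.8, 45.3]), 0.1, 58.7, 211)
  return _methods._mean(a, axis=axis, dtype=dtype,
  ret = ret.dtype.type(ret / rcount)
```

Run:
```python
import workcell; print([n for n in dir(workcell) if not n.startswith('_')])
from h import *
print({k:camera_info('wrist')[k] for k in camera_info('wrist') if k!='hand_eye'})
z=np.load('pics/top0.npz');im=z['im'];c=cv2.resize(im[185:305,335:420],None,fx=5,fy=5,interpolation=cv2.INTER_CUBIC);save('crop0.png',c)
```

```text
['PlanningError', 'camera', 'camera_info', 'get_obs', 'job_done', 'tip_extent']
{'fx': 344.46246384843386, 'fy': 344.46246384843386, 'cx': 274.3137104288852, 'cy': 210.26785884591743}
```

servo_tool(rows=[{"offset": [-0.76, -1.0, 0], "yaw": 0, "claw": 0.1}, {"offset": [-0.76, -1.0, 0], "yaw": 0, "claw": 0.1}])

```text
time: 0.35
ee_pos: [0.1898, 0.4142, 0.2301]
tcp_rot: [-179.9, -0.0, 165.1]
wrist_force: [0.5, -0.2, 0.7]
opening: 0.0769
grasp_force: 0.0
```

servo_tool(rows=[{"offset": [-0.76, -1.0, 0], "yaw": 0, "claw": 0.1}, {"offset": [-0.76, -1.0, 0], "yaw": 0, "claw": 0.1}])

```text
time: 0.6
ee_pos: [0.2371, 0.298, 0.2307]
tcp_rot: [-180.0, 0.0, 165.0]
wrist_force: [1.3, 1.0, 0.5]
opening: 0.0769
grasp_force: 0.0
```

servo_tool(rows=[{"offset": [-0.76, -1.0, 0], "yaw": 0, "claw": 0.1}, {"offset": [-0.76, -1.0, 0], "yaw": 0, "claw": 0.1}])

```text
time: 0.85
ee_pos: [0.2844, 0.1823, 0.231]
tcp_rot: [180.0, 0.0, 165.1]
wrist_force: [1.1, 0.8, 1.1]
opening: 0.0772
grasp_force: 0.0
```

servo_tool(rows=[{"offset": [-0.76, -1.0, 0], "yaw": 0, "claw": 0.1}, {"offset": [-0.76, -1.0, 0], "yaw": 0, "claw": 0.1}, {"offset": [-0.76, -1.0, 0], "yaw": 0, "claw": 0.1}])

```text
time: 1.23
ee_pos: [0.3326, 0.0637, 0.2308]
tcp_rot: [-180.0, -0.0, 164.4]
wrist_force: [0.4, -0.7, 0.3]
opening: 0.0766
grasp_force: 0.0
```

servo_tool(rows=[{"offset": [-0.76, -1.0, 0], "yaw": 0, "claw": 0.1}, {"offset": [-0.76, -1.0, 0], "yaw": 0, "claw": 0.1}, {"offset": [-0.76, -1.0, 0], "yaw": 0, "claw": 0.1}])

```text
time: 1.6
ee_pos: [0.3798, -0.0508, 0.2303]
tcp_rot: [-180.0, -0.1, 164.7]
wrist_force: [-0.3, 0.4, -0.2]
opening: 0.0767
grasp_force: 0.0
```

servo_tool(rows=[{"offset": [-0.76, -1.0, 0], "yaw": 0, "claw": 0.1}, {"offset": [-0.76, -1.0, 0], "yaw": 0, "claw": 0.1}, {"offset": [-0.76, -1.0, 0], "yaw": 0, "claw": 0.1}])

```text
time: 1.98
ee_pos: [0.4277, -0.1657, 0.2298]
tcp_rot: [180.0, -0.1, 164.9]
wrist_force: [-0.2, 0.8, -0.6]
opening: 0.0767
grasp_force: 0.0
```

servo_tool(rows=[{"offset": [-0.76, -1.0, 0], "yaw": 0, "claw": 0.1}, {"offset": [-0.76, -1.0, 0], "yaw": 0, "claw": 0.1}, {"offset": [-0.76, -1.0, 0], "yaw": 0, "claw": 0.1}, {"offset": [-0.76, -1.0, 0], "yaw": 0, "claw": 0.1}])

```text
time: 2.48
ee_pos: [0.4746, -0.279, 0.231]
tcp_rot: [180.0, -0.1, 165.1]
wrist_force: [0.0, 0.8, -1.5]
opening: 0.0769
grasp_force: 0.0
```

View pics/crop0.png

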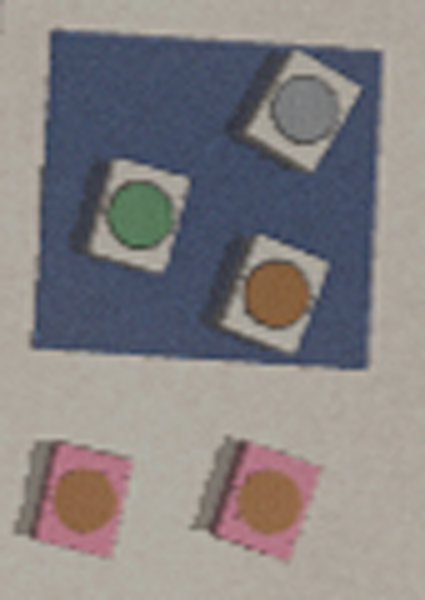

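The crop confirms three white carriers on the mat: clear (305,110), green (140,215) and amber (275,293). The pink amber-lens decoys at (85,500) and (268,500) lie off it and won't be used.

```bash
cat >> h.py <<'E'
from scipy.spatial.transform import Rotation as R
def carriers(o,im,d,zlo=.02,zhi=.06,amin=400,nm='wrist'):
    P=cloud(nm,d,o);Z=P[...,2];hsv=cv2.cvtColor(im,cv2.COLOR_RGB2HSV)
    out=[]
    for b in blobs((Z>zlo)&(Z<zhi),amin):
        top=b&(Z>np.nanpercentile(Z[b],60)-.006)
        r=rect(P,top); (w,h)=r[1]; a=r[2]
        if w>h: a+=90
        p=P[b]; c=r[0]
        near=b&(np.hypot(P[...,0]*1000-c[0],P[...,1]*1000-c[1])<12)
        out.append((r[0],sorted(r[1]),'short-axis',round(((a+90)%180)-90,1),'z',r[3],'rgb',im[near].mean(0).round(),'px',np.argwhere(b).mean(0).round()))
    return out
E
python3 - <<'E'
from h import *
print(tip_extent)
o,im,d=snap('wrist');save('w1.png',im)
print(o['ee_pos'],o['tcp_rot'])
for c in carriers(o,im,d): print(c)
# fingers in tool frame
P=cloud('wrist',d,o); T=R.from_euler('xyz',o['tcp_rot'],degrees=True).as_matrix()
Q=(P-o['ee_pos'])@T; near=(d>0)&(d<.2); q=Q[near]; print(len(q),np.percentile(q,[1,50,99],axis=0).round(4) if len(q) else '')
E
```

```text
0.022
[ 0.4746346  -0.2790312   0.23095879] [ 1.79959736e+02 -5.85636592e-02  1.65080827e+02]
(array([ 307.8, -341.1]), [np.float64(36.7), np.float64(50.9)], 'short-axis', -18.5, 'z', 31.6, 'rgb', array([178., 122.,  94.]), 'px', array([ 22., 160.]))
(array([ 323.9, -225.4]), [np.float64(5.0), np.float64(49.7)], 'short-axis', -13.3, 'z', 30.3, 'rgb', array([166., 106., 121.]), 'px', array([  4., 287.]))
(array([456. , -35.1]), [np.float64(13.9), np.float64(62.0)], 'short-axis', 0.7, 'z', 51.0, 'rgb', array([129.,  69.,  33.]), 'px', array([ 98., 508.]))
(array([ 426.6, -341.9]), [np.float64(50.5), np.float64(64.3)], 'short-axis', 68.2, 'z', 33.5, 'rgb', array([164., 117.,  72.]), 'px', array([149., 200.]))
(array([ 476.5, -254.4]), [np.float64(50.0), np.float64(64.0)], 'short-axis', 74.0, 'z', 33.5, 'rgb', array([ 70., 119.,  79.]), 'px', array([174., 297.]))
(array([ 431.1, -509. ]), [np.float64(52.1), np.float64(75.3)], 'short-axis', 86.2, 'z', 34.5, 'rgb', array([40., 40., 40.]), 'px', array([196.,  51.]))
(array([581.2, -69.3]), [np.float64(71.5), np.float64(158.8)], 'short-axis', -2.6, 'z', 22.8, 'rgb', array([ 47.,  80., 120.]), 'px', array([220., 486.]))
(array([ 545.1, -360.9]), [np.float64(50.0), np.float64(64.8)], 'short-axis', 59.1, 'z', 33.4, 'rgb', array([143., 149., 146.]), 'px', array([257., 218.]))
(array([ 564.6, -499.4]), [np.float64(55.9), np.float64(69.9)], 'short-axis', 86.6, 'z', 40.2, 'rgb', array([89., 57., 39.]), 'px', array([296., 104.]))
(array([ 670. , -118.7]), [np.float64(3.1), np.float64(67.4)], 'short-axis', -2.4, 'z', 49.1, 'rgb', array([14., 14., 14.]), 'px', array([310., 458.]))
(array([ 698. , -281.7]), [np.float64(24.3), np.float64(52.4)], 'short-axis', -1.2, 'z', 49.9, 'rgb', array([116., 112., 103.]), 'px', array([358., 320.]))
41354 [[-0.0105 -0.0666 -0.0907]
 [ 0.0098  0.0022 -0.0692]
 [ 0.0164  0.0685 -0.0167]]
```

View pics/w1.png

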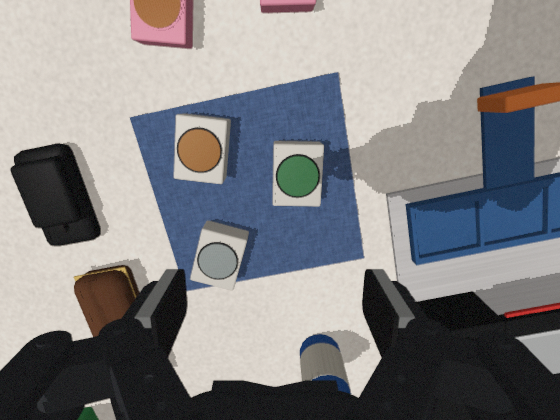

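The wrist view shows amber (200,149), green (297,174) and clear (218,257) on the mat. Sizes measure 50x64 mm and positions agree with the top camera. I'll grasp green first.

servo_tool(rows=[{"offset": [0.045, 0.245, 0.5], "yaw": 0.006, "claw": 0.1}, {"offset": [0.045, 0.245, 1.0], "yaw": 0.006, "claw": 0.1}, {"offset": [0.045, 0.245, 1.0], "yaw": 0.006, "claw": 0.1}])

```text
time: 2.9
ee_pos: [0.4745, -0.2533, 0.1287]
tcp_rot: [179.9, -0.3, 164.0]
wrist_force: [0.3, -0.3, -0.2]
opening: 0.077
grasp_force: 0.0
```

servo_tool(rows=[{"offset": [0, 0, 0.35], "yaw": 0, "claw": 0.1}, {"offset": [0, 0, 0.7], "yaw": 0, "claw": 0.1}, {"offset": [0, 0, 0.95], "yaw": 0, "claw": 0.1}, {"offset": [0, 0, 0.95], "yaw": 0, "claw": 0.1}])

```text
time: 3.4
ee_pos: [0.4765, -0.2555, 0.0374]
tcp_rot: [180.0, 0.0, 164.0]
wrist_force: [-0.1, -0.4, 0.6]
opening: 0.0772
grasp_force: 0.0
```

servo_tool(rows=[{"offset": [0, 0, 0], "yaw": 0, "claw": 0.5}, {"offset": [0, 0, 0], "yaw": 0, "claw": 0.8}, {"offset": [0, 0, 0], "yaw": 0, "claw": 0.8}, {"offset": [0, 0, 0], "yaw": 0, "claw": 0.8}], squeeze=50)

```text
time: 3.9
ee_pos: [0.4765, -0.2562, 0.0365]
tcp_rot: [-180.0, 0.0, 163.9]
wrist_force: [0.4, -0.0, -0.8]
opening: 0.0172
grasp_force: 0.0
```

servo_tool(rows=[{"offset": [0, 0, 0], "yaw": 0, "claw": 0.4}, {"offset": [0, 0, -0.5], "yaw": 0, "claw": 0.1}, {"offset": [0, 0, -1.0], "yaw": 0, "claw": 0.1}, {"offset": [0, 0, -1.0], "yaw": 0, "claw": 0.1}])

```text
time: 4.4
ee_pos: [0.4781, -0.257, 0.1404]
tcp_rot: [-179.9, 0.4, 163.9]
wrist_force: [-0.6, 0.1, 0.3]
opening: 0.0767
grasp_force: 0.0
```

Run:
```python
from h import *
o,im,d=snap('wrist');save('w2.png',im)
print(o['ee_pos'],o['tcp_rot'])
for c in carriers(o,im,d): print(c)
o,im,d=snap('top')
print([c for c in carriers(o,im,d,nm='top',amin=200) if c[0][1]<-200])
```

```text
[ 0.47805675 -0.25701223  0.140394  ] [-179.91748566    0.37874148  163.91630807]
(array([ 316.4, -344.1]), [np.float64(18.0), np.float64(50.7)], 'short-axis', -19.7, 'z', 30.9, 'rgb', array([197., 132., 142.]), 'px', array([14., 81.]))
(array([453.3, -61.2]), [np.float64(10.6), np.float64(19.1)], 'short-axis', 47.2, 'z', 47.6, 'rgb', array([113.,  60.,  29.]), 'px', array([100., 541.]))
(array([ 426.8, -341.6]), [np.float64(50.3), np.float64(64.5)], 'short-axis', 68.0, 'z', 33.5, 'rgb', array([164., 117.,  73.]), 'px', array([168., 146.]))
(array([ 476.4, -254.4]), [np.float64(50.0), np.float64(63.9)], 'short-axis', 74.1, 'z', 33.6, 'rgb', array([ 70., 119.,  79.]), 'px', array([199., 276.]))
(array([580.2, -94.8]), [np.float64(72.3), np.float64(108.6)], 'short-axis', -2.0, 'z', 22.7, 'rgb', array([nan, nan, nan]), 'px', array([259., 491.]))
(array([ 472.5, -489.1]), [np.float64(14.8), np.float64(44.6)], 'short-axis', 60.2, 'z', 21.6, 'rgb', array([28., 28., 28.]), 'px', array([270.,   6.]))
(array([ 551.8, -349.2]), [np.float64(25.2), np.float64(65.1)], 'short-axis', 61.4, 'z', 33.
[... 508 characters left out ...]
y([133., 474.])), (array([ 798. , -806.1]), [np.float64(148.1), np.float64(159.2)], 'short-axis', -89.8, 'z', 54.4, 'rgb', array([nan, nan, nan]), 'px', array([141., 527.])), (array([ 607.2, -501.9]), [np.float64(57.5), np.float64(153.8)], 'short-axis', 86.3, 'z', 40.0, 'rgb', array([88., 70., 58.]), 'px', array([185., 439.])), (array([ 434.3, -510.2]), [np.float64(53.4), np.float64(95.6)], 'short-axis', 87.3, 'z', 34.0, 'rgb', array([73., 70., 65.]), 'px', array([242., 442.]))]h.py:31: RuntimeWarning: Mean of empty slice.
  out.append((r[0],sorted(r[1]),'short-axis',round(((a+90)%180)-90,1),'z',r[3],'rgb',im[near].mean(0).round(),'px',np.argwhere(b).mean(0).round()))
  ret = um.true_divide(
```

View pics/w2.png

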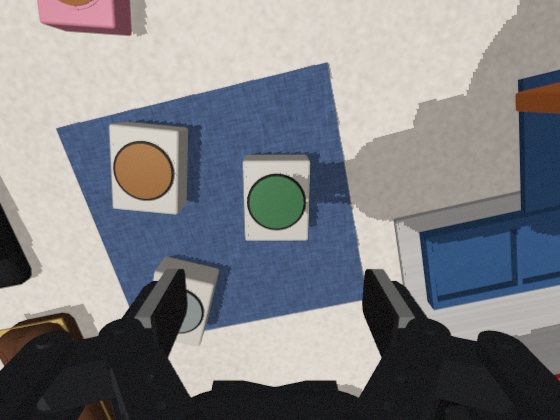

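Run:
```python
from h import *
o,im,d=snap('wrist')
P=cloud('wrist',d,o); T=R.from_euler('xyz',o['tcp_rot'],degrees=True).as_matrix()
Q=(P-o['ee_pos'])@T
for r in (262,272,285,300,320):
  print(r,[(c,Q[r,c].round(3).tolist(),round(float(d[r,c]),3)) for c in (165,175,182,368,375,385)])
```

```text
262 [(165, [-0.059, -0.095, 0.132], 0.303), (175, [-0.06, -0.087, 0.134], 0.306), (182, [-0.059, -0.081, 0.133], 0.304), (368, [-0.061, 0.084, 0.135], 0.307), (375, [-0.061, 0.09, 0.135], 0.307), (385, [-0.061, 0.099, 0.135], 0.307)]
272 [(165, [0.009, -0.044, -0.017], 0.14), (175, [0.009, -0.04, -0.017], 0.14), (182, [0.008, -0.038, -0.014], 0.144), (368, [0.009, 0.039, -0.016], 0.141), (375, [0.01, 0.042, -0.018], 0.14), (385, [0.009, 0.046, -0.017], 0.141)]
285 [(165, [0.009, -0.041, -0.028], 0.131), (175, [0.008, -0.038, -0.025], 0.134), (182, [0.003, -0.038, -0.016], 0.143), (368, [0.004, 0.039, -0.019], 0.14), (375, [0.008, 0.039, -0.026], 0.132), (385, [0.01, 0.042, -0.029], 0.13)]
300 [(165, [0.009, -0.038, -0.037], 0.122), (175, [0.003, -0.037, -0.028], 0.132), (182, [-0.003, -0.038, -0.018], 0.143), (368, [-0.002, 0.039, -0.02], 0.142), (375, [0.003, 0.039, -0.029], 0.131), (385, [0.009, 0.04, -0.038], 0.121)]
320 [(165, [0.003, -0.038, -0.04], 0.121), (175, [-0.004, -0.037, -0.03], 0.132), (182, [-0.011, -0.038, -0.02], 0.144), (368, [-0.01, 0.039, -0.022], 0.142), (375, [-0.004, 0.039, -0.031], 0.131), (385, [0.003, 0.039, -0.041], 0.12)]
```

The earlier close happened above the block. The camera shows the fingertips about 16 mm behind the reported TCP when open, so `tip_extent` can't be taken as 22 mm here. I'll descend lower in small steps and watch the force.

servo_tool(rows=[{"offset": [0.005, 0.015, 0.5], "yaw": 0, "claw": 0.1}, {"offset": [0.005, 0.015, 1.0], "yaw": 0, "claw": 0.1}, {"offset": [0.005, 0.015, 1.0], "yaw": 0, "claw": 0.1}])

```text
time: 4.92
ee_pos: [0.473, -0.2527, 0.0312]
tcp_rot: [179.9, -0.5, 163.9]
wrist_force: [-0.2, -0.2, 0.1]
opening: 0.077
grasp_force: 0.0
```

servo_tool(rows=[{"offset": [0, 0, 0.1], "yaw": 0, "claw": 0.1}, {"offset": [0, 0, 0.2], "yaw": 0, "claw": 0.1}, {"offset": [0, 0, 0.28], "yaw": 0, "claw": 0.1}, {"offset": [0, 0, 0.28], "yaw": 0, "claw": 0.1}])

```text
time: 5.42
ee_pos: [0.4761, -0.2544, 0.0078]
tcp_rot: [180.0, -0.0, 163.9]
wrist_force: [-0.1, 0.4, 1.2]
opening: 0.077
grasp_force: 0.0
```

Run:
```python
from h import *
o,im,d=snap('wrist');print(o['ee_pos'],o['wrist_force'],o['opening'])
P=cloud('wrist',d,o); T=R.from_euler('xyz',o['tcp_rot'],degrees=True).as_matrix()
Q=(P-o['ee_pos'])@T
for c in (150,160,170,178,375,385): 
  col=Q[:,c]; print(c,[(r,col[r].round(3).tolist()) for r in (240,255,262,266,270,276)])
```

```text
[ 0.47614014 -0.25442391  0.00782562] [-0.14354     0.44927486  1.15976926] 0.07695997388825154
150 [(240, [0.014, -0.057, 0.006]), (255, [0.007, -0.058, 0.005]), (262, [0.003, -0.058, 0.005]), (266, [0.001, -0.059, 0.006]), (270, [-0.001, -0.059, 0.005]), (276, [-0.005, -0.059, 0.005])]
160 [(240, [0.015, -0.052, 0.004]), (255, [0.007, -0.053, 0.004]), (262, [0.003, -0.054, 0.006]), (266, [0.001, -0.054, 0.005]), (270, [-0.001, -0.054, 0.005]), (276, [-0.004, -0.054, 0.005])]
170 [(240, [0.014, -0.048, 0.005]), (255, [0.007, -0.048, 0.005]), (262, [0.003, -0.048, 0.004]), (266, [0.001, -0.049, 0.006]), (270, [0.01, -0.042, -0.016]), (276, [0.01, -0.041, -0.021])]
178 [(240, [0.015, -0.044, 0.004]), (255, [0.007, -0.045, 0.005]), (262, [0.004, -0.045, 0.004]), (266, [0.001, -0.045, 0.005]), (270, [0.009, -0.039, -0.015]), (276, [0.01, -0.037, -0.021])]
375 [(240, [0.014, 0.048, 0.005]), (255, [0.007, 0.048, 0.004]), (262, [0.002, 0.049, 0.006]), (266, [0.001, 0.049, 0.005]), (270, [0.009, 0.042, -0.015]), (276, [0.009, 0.041, -0.021])]
385 [(240, [0.014, 0.052, 0.005]), (255, [0.007, 0.053, 0.005]), (262, [0.003, 0.053, 0.005]), (266, [0.0, 0.054, 0.006]), (270, [-0.002, 0.054, 0.006]), (276, [0.01, 0.045, -0.021])]
```

servo_tool(rows=[{"offset": [0, 0, 0.04], "yaw": 0, "claw": 0.1}, {"offset": [0, 0, 0.04], "yaw": 0, "claw": 0.5}, {"offset": [0, 0, 0.04], "yaw": 0, "claw": 0.8}, {"offset": [0, 0, 0.04], "yaw": 0, "claw": 0.8}, {"offset": [0, 0, 0.04], "yaw": 0, "claw": 0.8}], squeeze=50)

```text
time: 6.1
ee_pos: [0.4764, -0.2546, 0.0044]
tcp_rot: [-180.0, 0.0, 163.9]
wrist_force: [0.5, 0.1, 3.6]
opening: 0.0495
grasp_force: 52.9
```

servo_tool(rows=[{"offset": [0, 0, -0.3], "yaw": 0, "claw": 0.8}, {"offset": [0, 0, -0.65], "yaw": 0, "claw": 0.8}, {"offset": [0, 0, -0.65], "yaw": 0, "claw": 0.8}])

```text
time: 6.48
ee_pos: [0.4776, -0.2552, 0.0717]
tcp_rot: [-179.9, 0.2, 163.9]
wrist_force: [0.2, 0.3, -1.0]
opening: 0.0491
grasp_force: 52.5
```

Run:
```python
from h import *
o,im,d=snap('wrist');save('w3.png',im);print(o['ee_pos'],o['tcp_rot'],o['wrist_force'],o['opening'],o['grasp_force'])
P=cloud('wrist',d,o); T=R.from_euler('xyz',o['tcp_rot'],degrees=True).as_matrix()
Q=(P-o['ee_pos'])@T
q=Q[(d>0)&(abs(Q[...,1])<.022)&(Q[...,0]>-.04)&(Q[...,0]<.05)&(Q[...,2]<.02)&(Q[...,2]>-.05)]
print(len(q),np.percentile(q,[1,5,50,95,99],axis=0).round(4))
v,u=np.mgrid[:420,:560]
for c in (180,190,200,350,358,366): print(c,[(r,Q[r,c].round(3).tolist()) for r in range(250,291,8)])
```

```text
[ 0.47758632 -0.25520663  0.07169611] [-179.94786273    0.23943364  163.91907305] [ 0.16680054  0.25616204 -0.98505975] 0.04906669574665944 52.48810529708862
18965 [[-0.0304 -0.0216 -0.031 ]
 [-0.0268 -0.0198 -0.0306]
 [ 0.0091 -0.0001 -0.029 ]
 [ 0.0316  0.0198 -0.0125]
 [ 0.0319  0.0216 -0.0027]]
180 [(250, [-0.02, -0.063, 0.07]), (258, [-0.025, -0.063, 0.068]), (266, [-0.031, -0.064, 0.069]), (274, [-0.037, -0.064, 0.069]), (282, [-0.043, -0.064, 0.069]), (290, [0.005, -0.036, -0.025])]
190 [(250, [-0.019, -0.056, 0.069]), (258, [-0.026, -0.057, 0.07]), (266, [-0.032, -0.057, 0.07]), (274, [0.006, -0.035, -0.012]), (282, [0.006, -0.033, -0.019]), (290, [0.01, -0.03, -0.032])]
200 [(250, [-0.019, -0.049, 0.069]), (258, [-0.025, -0.05, 0.069]), (266, [-0.031, -0.05, 0.069]), (274, [0.01, -0.029, -0.02]), (282, [0.009, -0.028, -0.025]), (290, [0.01, -0.026, -0.032])]
350 [(250, [-0.019, 0.051, 0.068]), (258, [-0.026, 0.052, 0.07]), (266, [-0.031, 0.052, 0.068]), (274, [0.01, 0.031, -0.02]), (282, [0.01, 0.03, -0.026]), (290, [0.009, 0.029, -0.031])]
358 [(250, [-0.02, 0.057, 0.07]), (258, [-0.025, 0.057, 0.068]), (266, [-0.031, 0.058, 0.069]), (274, [0.006, 0.036, -0.012]), (282, [0.005, 0.035, -0.018]), (290, [0.009, 0.032, -0.031])]
366 [(250, [-0.019, 0.062, 0.069]), (258, [-0.025, 0.063, 0.069]), (266, [-0.031, 0.063, 0.069]), (274, [-0.037, 0.064, 0.068]), (282, [0.005, 0.038, -0.018]), (290, [0.005, 0.037, -0.025])]
```

View pics/w3.png

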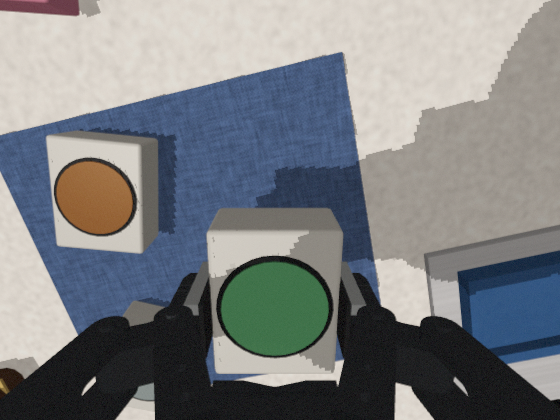

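Green is gripped (opening 49 mm) and centred in the jaws, with its underside 2.4 mm beyond the TCP. I'll swing over beside the shuttle and measure it.

servo_tool(rows=[{"offset": [-0.2, 0.2, -0.5], "yaw": 0.05, "claw": 0.8}, {"offset": [-0.4, 0.4, -1.0], "yaw": 0.1, "claw": 0.8}, {"offset": [-0.78, 0.9, -1.0], "yaw": 0.2, "claw": 0.8}, {"offset": [-0.78, 0.9, -1.0], "yaw": 0.425, "claw": 0.8}, {"offset": [-0.78, 0.9, -1.0], "yaw": 0.425, "claw": 0.8}, {"offset": [-0.78, 0.9, -1.0], "yaw": 0.425, "claw": 0.8}, {"offset": [-0.78, 0.9, -1.0], "yaw": 0.425, "claw": 0.8}, {"offset": [-0.78, 0.9, -1.0], "yaw": 0.425, "claw": 0.8}, {"offset": [-0.78, 0.9, -1.0], "yaw": 0.425, "claw": 0.8}, {"offset": [-0.78, 0.9, -1.0], "yaw": 0.425, "claw": 0.8}], squeeze=60)

```text
time: 7.78
ee_pos: [0.5759, -0.1896, 0.1682]
tcp_rot: [-179.9, -0.0, 87.5]
wrist_force: [0.0, 0.3, -1.1]
opening: 0.049
grasp_force: 65.5
```

```bash
cat >> h.py <<'E'
def held(o,d):
    P=cloud('wrist',d,o); T=R.from_euler('xyz',o['tcp_rot'],degrees=True).as_matrix(); Q=(P-o['ee_pos'])@T
    m=(d>0)&(abs(Q[...,1])<.027)&(abs(Q[...,0])<.05)&(Q[...,2]<-.022)&(Q[...,2]>-.036)
    q=Q[m]; q=q[abs(q[:,1])<.02]
    return 'held top z,xrange',np.median(q[:,2]).round(4),np.percentile(q[:,0],[1,99]).round(4)
def shuttle(o,im,d):
    P=cloud('wrist',d,o);Z=P[...,2];X=P[...,0];Y=P[...,1]
    hsv=cv2.cvtColor(im,cv2.COLOR_RGB2HSV);H,S=[hsv[...,i].astype(int) for i in range(2)]
    blue=(H>95)&(H<125)&(S>90)&(X>.4)&(X<.75)&(Y>-.2)&(Y<.2)&(Z>0)
    for b in blobs(blue&(Z>.019)&(Z<.027),200): print('plate',rect(P,b))
    for b in blobs(blue&(Z<.0185)&(Z>.010),200): print('floor',rect(P,b),np.argwhere(b).mean(0).round())
    for b in blobs((H<20)&(S>130)&(Z>.045)&(Z<.07),30): print('handle',rect(P,b))
E
python3 - <<'E'
from h import *
o,im,d=snap('wrist');save('w4.png',im);print(o['ee_pos'],o['tcp_rot'],o['opening'])
print(held(o,d)); shuttle(o,im,d)
E
```

```text
[ 0.5759294  -0.1895728   0.16821397] [-1.79930991e+02 -1.82781340e-02  8.75312051e+01] 0.04900202844107451
('held top z,xrange', np.float64(-0.0293), array([-0.0289,  0.0334]))
plate (array([579.8, -93.8]), array([107.4,  69.7]), 87.5, 22.9, 3710)
floor (array([504.4, -47.6]), array([25.4, 83.2]), 87.5, 15.0, 3951) [ 18. 172.]
floor (array([581.7, -54.9]), array([33.3, 54.3]), 87.8, 15.0, 3386) [ 23. 273.]
floor (array([ 579.2, -110.5]), array([68.4, 54.2]), 87.4, 15.0, 5859) [ 97. 273.]
handle (array([457.4, -52.9]), array([24.4, 14.4]), 87.0, 60.2, 1170)
handle (array([669.8, -67.6]), array([26.1,  4.9]), 87.4, 65.7, 380)
```

View pics/w4.png

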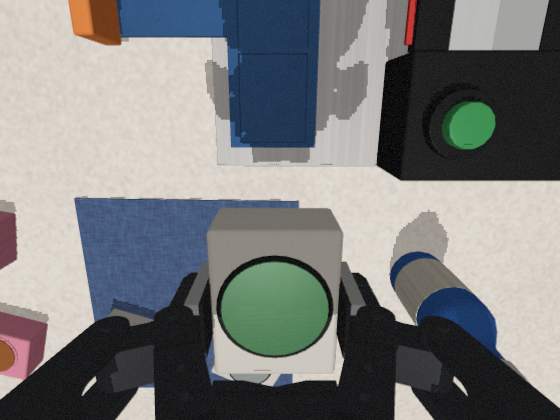

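Pocket 1 measures 68.4 x 54.2 mm at (579.2, -110.5), as specified, at (273,97) in the picture. The button is at (468,125). I'll move over the pocket and descend.

servo_tool(rows=[{"offset": [0.4, 0, 0], "yaw": 0, "claw": 0.8}, {"offset": [0.78, 0, 0.1], "yaw": 0, "claw": 0.8}, {"offset": [0.78, 0, 0.6], "yaw": 0, "claw": 0.8}, {"offset": [0.78, 0, 1.0], "yaw": 0, "claw": 0.8}, {"offset": [0.78, 0, 1.0], "yaw": 0, "claw": 0.8}, {"offset": [0.78, 0, 1.0], "yaw": 0, "claw": 0.8}, {"offset": [0.78, 0, 1.0], "yaw": 0, "claw": 0.8}])

```text
time: 8.7
ee_pos: [0.5809, -0.112, 0.0714]
tcp_rot: [179.8, 0.0, 87.4]
wrist_force: [-0.1, 0.0, 0.0]
opening: 0.049
grasp_force: 65.5
```

Run:
```python
from h import *
o,im,d=snap('wrist');print(o['ee_pos'],o['tcp_rot'],o['opening'])
print(held(o,d)); shuttle(o,im,d)
print(get_obs()['ee_pos'])
```

```text
[ 0.58085242 -0.11204252  0.07140232] [1.79814528e+02 2.64978723e-02 8.74211696e+01] 0.04897718298567905
('held top z,xrange', np.float64(-0.0292), array([-0.0289,  0.0335]))
plate (array([582., -45.]), array([117.1,  70. ]), 87.5, 22.9, 8338)
floor (array([584.5,   7.9]), array([14.6, 54.4]), 87.5, 15.0, 3283) [ 15. 268.]
floor (array([582.4, -38.5]), array([68.6, 54.5]), 87.4, 15.0, 12800) [104. 268.]
floor (array([504.6, -35. ]), array([49.4, 83. ]), 87.4, 15.0, 13606) [106. 128.]
floor (array([580.3, -87. ]), array([18.5, 54.4]), 87.7, 14.9, 2628) [193. 269.]
handle (array([671. , -42.7]), array([ 8.7, 83.9]), 0.2, 65.6, 2937)
handle (array([464.8, -33.4]), array([62.9,  5.8]), 83.7, 51.7, 2566)
[ 0.58067571 -0.11203339  0.07108071]
```

servo_tool(rows=[{"offset": [0.005, -0.015, 0.1], "yaw": 0, "claw": 0.8}, {"offset": [0.005, -0.015, 0.25], "yaw": 0, "claw": 0.8}, {"offset": [0.005, -0.015, 0.38], "yaw": 0, "claw": 0.8}, {"offset": [0.005, -0.015, 0.45], "yaw": 0, "claw": 0.8}, {"offset": [0.005, -0.015, 0.5], "yaw": 0, "claw": 0.8}, {"offset": [0.005, -0.015, 0.53], "yaw": 0, "claw": 0.8}, {"offset": [0.005, -0.015, 0.53], "yaw": 0, "claw": 0.8}, {"offset": [0.005, -0.015, 0.53], "yaw": 0, "claw": 0.8}])

```text
time: 9.75
ee_pos: [0.5781, -0.1111, 0.019]
tcp_rot: [179.9, 0.0, 87.4]
wrist_force: [-11.1, 2.8, 20.9]
opening: 0.0486
grasp_force: 76.4
```

servo_tool(rows=[{"offset": [0, -0.01, -0.01], "yaw": 0, "claw": 0.8}, {"offset": [0, -0.02, 0], "yaw": 0, "claw": 0.8}, {"offset": [0, -0.02, 0.0], "yaw": 0, "claw": 0.8}])

```text
time: 10.12
ee_pos: [0.5779, -0.1111, 0.0191]
tcp_rot: [179.7, 0.0, 87.4]
wrist_force: [-1.2, 1.7, 15.4]
opening: 0.0488
grasp_force: 74.5
```

Run:
```python
from h import *
o,im,d=snap('wrist');print(o['ee_pos'],o['tcp_rot'],o['wrist_force'],o['opening'])
print(held(o,d)); shuttle(o,im,d)
P=cloud('wrist',d,o)
for c in carriers(o,im,d,zlo=.03,zhi=.06): print(c)
```

```text
[ 0.57794879 -0.11110893  0.01908083] [1.79721569e+02 1.16884758e-02 8.74288321e+01] [-1.1510401   1.71718284 15.41517665] 0.048811359696433056
('held top z,xrange', np.float64(-0.0293), array([-0.0288,  0.0335]))
plate (array([581.8, -52.8]), array([108.6,  70.7]), 87.8, 22.9, 14320)
floor (array([584.3,   2. ]), array([ 2.1, 54.5]), 87.3, 15.0, 585) [  2. 274.]
floor (array([582.4, -38.5]), array([68.8, 54.7]), 87.4, 15.0, 23595) [105. 274.]
floor (array([504.7, -34.9]), array([49.8, 82.3]), 87.3, 15.0, 22978) [111.  92.]
handle (array([670.6, -77.5]), array([ 8.9, 23.4]), 33.4, 63.2, 311)
(array([ 579.5, -109.8]), [np.float64(65.1), np.float64(76.4)], 'short-axis', 87.4, 'z', 48.2, 'rgb', array([ 96., 142., 103.]), 'px', array([294., 274.]))
(array([ 670. , -109.6]), [np.float64(12.5), np.float64(54.4)], 'short-axis', -13.9, 'z', 52.0, 'rgb', array([13., 13., 14.]), 'px', array([288., 513.]))
```

Run:
```python
from h import *
o,im,d=snap('wrist');save('w5.png',im)
P=cloud('wrist',d,o)
m=(d>0)&(P[...,2]>.044)&(P[...,2]<.053)&(abs(P[...,0]-.578)<.018)&(abs(P[...,1]+.11)<.034)
p=P[m]; A=np.c_[p[:,:2]-p[:,:2].mean(0),np.ones(len(p))]; print('plane',np.linalg.lstsq(A,p[:,2],rcond=None)[0].round(4),p.min(0),p.max(0))
```

```text
plane [ 0.0065 -0.0114  0.0483] [ 0.5600073  -0.14243399  0.0440064 ] [ 0.59599709 -0.07650978  0.05083489]
```

View pics/w5.png

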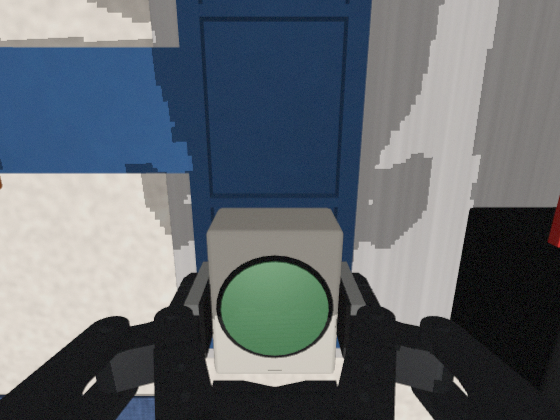

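Run:
```python
from h import *
o,im,d=snap('wrist')
P=cloud('wrist',d,o); T=R.from_euler('xyz',o['tcp_rot'],degrees=True).as_matrix(); Q=(P-o['ee_pos'])@T
print(o['wrist_force'])
for r in list(range(190,250,4)): print(r,(Q[r,240]*1000).round(1),(P[r,240]*1000).round(1),im[r,240])
print([(c,(Q[300,c]*1000).round(1).tolist()) for c in range(205,222,2)],[(c,(Q[300,c]*1000).round(1).tolist()) for c in range(330,350,2)])
print([(r,(Q[r,c]*1000).round(1).tolist()) for c in (196,352) for r in range(250,275,3)])
```

```text
[-1.96948266  1.71967591 16.40537388]
190 [ 39.9 -13.8   5. ] [566.  -70.6  14. ] [38 60 91]
194 [ 39.  -13.5   1.5] [566.2 -71.5  17.5] [29 46 71]
198 [ 38.7 -13.   -4. ] [566.7 -71.8  23. ] [36 58 85]
202 [ 36.8 -13.1  -3.5] [566.5 -73.7  22.5] [34 56 86]
206 [ 35.2 -13.1  -3.8] [566.4 -75.4  22.8] [29 54 85]
210 [ 33.5 -13.1  -4.2] [566.3 -77.1  23.2] [114 111 104]
214 [ 33.3 -12.7  -9. ] [566.7 -77.3  28. ] [117 114 109]
218 [ 33.5 -12.1 -14.7] [567.3 -77.1  33.7] [116 112 104]
222 [ 33.5 -11.7 -19.4] [567.7 -77.1  38.4] [116 112 106]
226 [ 33.7 -11.2 -24.4] [568.2 -77.   43.4] [120 114 110]
230 [ 33.1 -10.9 -27.1] [568.4 -77.5  46.2] [128 123 117]
234 [ 32.2 -10.8 -28.8] [568.5 -78.4  47.8] [141 136 129]
238 [ 30.5 -10.9 -28.2] [568.3 -80.2  47.3] [142 139 130]
242 [ 28.8 -11.  -27.9] [568.1 -81.9  46.9] [142 138 131]
246 [ 27.3 -11.  -28.2] [568.  -83.3  47.2] [142 139 132]
[(205, [11.2, -22.8, -38.2]), (207, [8.9, -22.9, -34.6]), (209, [6.8, -22.9, -31.2]), (211, [4.5, -23.0, -27.5]), (213, [5.2, -21.9, -28.6]), (215, [4.8, -21.3, -28.0]), (217, [5.1, -20.4, -28.6]), (219, [5.4, -19.6, -28.9]), (221, [5.9, -18.7, -29.7])] [(330, [5.4, 22.6, -28.9]), (332, [5.5, 23.4, -29.1]), (334, [5.2, 24.2, -28.7]), (336, [5.0, 25.0, -28.3]), (338, [4.6, 25.9, -27.6]), (340, [6.3, 26.1, -30.5]), (342, [8.4, 26.1, -33.8]), (344, [10.3, 26.2, -36.7]), (346, [11.3, 26.5, -38.4]), (348, [11.8, 27.0, -39.2])]
[(250, [14.9, -33.1, -4.0]), (253, [13.3, -33.3, -3.5]), (256, [12.1, -33.3, -4.1]), (259, [10.3, -33.6, -3.4]), (262, [9.3, -33.4, -4.4]), (265, [7.3, -33.8, -3.4]), (268, [6.1, -33.8, -3.9]), (271, [-2.3, -37.2, 9.3]), (274, [7.6, -31.8, -12.3]), (250, [14.7, 35.8, -3.5]), (253, [13.3, 35.9, -3.6]), (256, [11.9, 36.0, -3.7]), (259, [10.7, 35.9, -4.2]), (262, [8.8, 36.2, -3.4]), (265, [0.3, 39.8, 10.7]), (268, [-1.5, 40.0, 11.0]), (271, [-2.7, 39.9, 10.1]), (274, [7.1, 34.6, -11.5])]
```

The carrier's front face is within 0.6 mm of the pocket wall, and it sits about 2.5 mm high. I'll shift it back 1.4 mm and press.

servo_tool(rows=[{"offset": [-0.014, 0, -0.02], "yaw": 0, "claw": 0.8}, {"offset": [-0.014, 0, -0.02], "yaw": 0, "claw": 0.8}, {"offset": [-0.014, 0, 0], "yaw": 0, "claw": 0.8}, {"offset": [-0.014, 0, 0.01], "yaw": 0, "claw": 0.8}, {"offset": [-0.014, 0, 0.01], "yaw": 0, "claw": 0.8}])

```text
time: 10.9
ee_pos: [0.5769, -0.1127, 0.0189]
tcp_rot: [179.8, 0.0, 87.4]
wrist_force: [-9.1, 1.8, 29.7]
opening: 0.049
grasp_force: 82.2
```

The fingertips, not the carrier, are probably touching the plate: gripping, they sit about 3 mm behind the TCP. I'll ease up, release so it drops the last 2.5 mm, then check.

servo_tool(rows=[{"offset": [0, 0.005, -0.02], "yaw": 0, "claw": 0.8}, {"offset": [0, 0.005, -0.02], "yaw": 0, "claw": 0.8}, {"offset": [0, 0.005, -0.02], "yaw": 0, "claw": 0.36}, {"offset": [0, 0.005, -0.02], "yaw": 0, "claw": 0.3}, {"offset": [0, 0.005, -0.02], "yaw": 0, "claw": 0.2}, {"offset": [0, 0.005, -0.02], "yaw": 0, "claw": 0.1}, {"offset": [0, 0.005, -0.3], "yaw": 0, "claw": 0.1}, {"offset": [0, 0.005, -0.8], "yaw": 0, "claw": 0.1}, {"offset": [0, 0.005, -1.0], "yaw": 0, "claw": 0.1}, {"offset": [0, 0.005, -1.0], "yaw": 0, "claw": 0.1}])

```text
time: 12.15
ee_pos: [0.5775, -0.1126, 0.1166]
tcp_rot: [179.8, 0.0, 87.4]
wrist_force: [0.7, 0.3, -0.8]
opening: 0.0766
grasp_force: 0.0
```

```bash
cat >> h.py <<'E'
def plane(P,c,hx=.012,zr=(.04,.056)):
    m=np.isfinite(P[...,0])&(P[...,2]>zr[0])&(P[...,2]<zr[1])&(abs(P[...,0]-c[0]/1000)<hx)&(abs(P[...,1]-c[1]/1000)<hx)
    p=P[m]; A=np.c_[p[:,:2]-p[:,:2].mean(0),np.ones(len(p))]; return np.linalg.lstsq(A,p[:,2],rcond=None)[0].round(4)
E
python3 - <<'E'
from h import *
o,im,d=snap('wrist');save('w6.png',im);print(o['ee_pos'],o['tcp_rot'],o['opening'])
shuttle(o,im,d); P=cloud('wrist',d,o)
for c in carriers(o,im,d,zlo=.03,zhi=.06): print(c); 
print(plane(P,(578,-111)))
E
```

```text
[ 0.57754595 -0.11263619  0.11657969] [1.79834743e+02 2.44350885e-02 8.74187851e+01] 0.07655733976023038
plate (array([581.1, -61.7]), array([172. ,  69.7]), 87.4, 22.9, 7087)
floor (array([584.7,  13. ]), array([25.1, 54.4]), 87.3, 14.9, 3771) [ 21. 274.]
floor (array([582.4, -38.5]), array([68.5, 54.4]), 87.4, 14.9, 8483) [104. 274.]
floor (array([504.8, -34.5]), array([49.1, 83.4]), 87.4, 15.0, 9194) [104. 160.]
handle (array([671.1, -35.5]), array([89.7,  5.8]), 87.6, 65.6, 1875)
handle (array([458.2, -32.5]), array([63. , 15.1]), 87.4, 60.3, 4528)
(array([463.9, -33.2]), [np.float64(4.0), np.float64(63.7)], 'short-axis', -3.6, 'z', 53.2, 'rgb', array([115.,  61.,  28.]), 'px', array([104.,  74.]))
(array([ 578.6, -111. ]), [np.float64(50.1), np.float64(63.7)], 'short-axis', -2.6, 'z', 45.5, 'rgb', array([133., 172., 137.]), 'px', array([217., 273.]))
(array([ 669.5, -122.1]), [np.float64(4.8), np.float64(80.1)], 'short-axis', -5.3, 'z', 51.8, 'rgb', array([13., 13., 14.]), 'px', array([228., 411.]))
[0.0005 0.0001 0.0464]
```

Green is seated: top flat at 45.5 mm, which is its mat reading plus exactly 12. Next is amber.

servo_tool(rows=[{"offset": [-0.4, -0.23, -0.2], "yaw": 0, "claw": 0.1}, {"offset": [-0.79, -0.47, -0.2], "yaw": 0, "claw": 0.1}])

```text
time: 12.45
ee_pos: [0.5256, -0.1898, 0.1344]
tcp_rot: [-180.0, -0.0, 87.5]
wrist_force: [1.0, -0.4, -0.7]
opening: 0.0768
grasp_force: 0.0
```

servo_tool(rows=[{"offset": [-0.4, -0.23, 0], "yaw": 0, "claw": 0.1}, {"offset": [-0.79, -0.47, 0], "yaw": 0, "claw": 0.1}])

```text
time: 12.7
ee_pos: [0.4741, -0.2668, 0.133]
tcp_rot: [-179.9, -0.1, 87.4]
wrist_force: [0.5, -0.4, 0.9]
opening: 0.0772
grasp_force: 0.0
```

servo_tool(rows=[{"offset": [-0.4, -0.23, 0], "yaw": -0.059, "claw": 0.1}, {"offset": [-0.79, -0.47, 0], "yaw": -0.118, "claw": 0.1}, {"offset": [-0.79, -0.47, 0], "yaw": -0.393, "claw": 0.1}, {"offset": [-0.79, -0.47, 0], "yaw": -0.393, "claw": 0.1}, {"offset": [-0.79, -0.47, 0], "yaw": -0.393, "claw": 0.1}, {"offset": [-0.79, -0.47, 0], "yaw": -0.393, "claw": 0.1}, {"offset": [-0.79, -0.47, 0], "yaw": -0.393, "claw": 0.1}, {"offset": [-0.79, -0.47, 0], "yaw": -0.393, "claw": 0.1}])

```text
time: 13.7
ee_pos: [0.4246, -0.3425, 0.1333]
tcp_rot: [180.0, -0.1, 158.1]
wrist_force: [-0.8, -0.6, -0.2]
opening: 0.0769
grasp_force: 0.0
```

```bash
cat >> h.py <<'E'
def togo(o,x,y,yaw,z=None):
    a=np.radians(o['tcp_rot'][2]); dx,dy=x/1000-o['ee_pos'][0],y/1000-o['ee_pos'][1]
    tx=np.cos(a)*dx+np.sin(a)*dy; ty=np.sin(a)*dx-np.cos(a)*dy
    dyaw=((o['tcp_rot'][2]-yaw+180)%360-180)/180
    return 'offset',np.round([tx*10,ty*10,0 if z is None else (o['ee_pos'][2]-z/1000)*10],3),'yaw',round(dyaw,4)
E
python3 - <<'E'
from h import *
o,im,d=snap('wrist');print(o['ee_pos'],o['tcp_rot'])
for c in carriers(o,im,d):
  if 48<c[1][0]<53 and c[1][1]<67: print(c, togo(o,*c[0],c[3]+90,11))
E
```

```text
[ 0.42459172 -0.34246573  0.13325759] [ 1.79956833e+02 -1.40934341e-01  1.58109516e+02]
(array([ 426.2, -341.7]), [np.float64(50.1), np.float64(63.6)], 'short-axis', 68.2, 'z', 33.5, 'rgb', array([139.,  88.,  44.]), 'px', array([207., 275.])) ('offset', array([-0.012,  0.013,  1.223]), 'yaw', np.float64(-0.0005))
(array([ 544.8, -360.7]), [np.float64(50.5), np.float64(64.9)], 'short-axis', 59.0, 'z', 33.3, 'rgb', array([137., 145., 142.]), 'px', array([337., 306.])) ('offset', array([-1.183,  0.279,  1.223]), 'yaw', np.float64(0.0506))
```

servo_tool(rows=[{"offset": [-0.012, 0.013, 0.5], "yaw": 0, "claw": 0.1}, {"offset": [-0.012, 0.013, 0.9], "yaw": 0, "claw": 0.1}, {"offset": [-0.012, 0.013, 1.0], "yaw": 0, "claw": 0.1}])

```text
time: 14.12
ee_pos: [0.4251, -0.3408, 0.032]
tcp_rot: [179.9, -0.3, 158.0]
wrist_force: [-0.5, -0.7, 0.9]
opening: 0.0766
grasp_force: 0.0
```

servo_tool(rows=[{"offset": [0, 0, 0.22], "yaw": 0, "claw": 0.1}, {"offset": [0, 0, 0.22], "yaw": 0, "claw": 0.1}, {"offset": [0, 0, 0.22], "yaw": 0, "claw": 0.5}, {"offset": [0, 0, 0.22], "yaw": 0, "claw": 0.8}, {"offset": [0, 0, 0.22], "yaw": 0, "claw": 0.8}, {"offset": [0, 0, 0.22], "yaw": 0, "claw": 0.8}], squeeze=60)

```text
time: 14.88
ee_pos: [0.4276, -0.3428, 0.015]
tcp_rot: [-180.0, 0.2, 158.1]
wrist_force: [-0.6, 1.3, 6.7]
opening: 0.0485
grasp_force: 63.4
```

servo_tool(rows=[{"offset": [0, 0, -0.3], "yaw": 0, "claw": 0.8}, {"offset": [0, 0, -0.8], "yaw": 0, "claw": 0.8}, {"offset": [0, 0, -0.8], "yaw": 0, "claw": 0.8}])

```text
time: 15.25
ee_pos: [0.4285, -0.3436, 0.0979]
tcp_rot: [-179.9, 0.4, 158.1]
wrist_force: [0.2, -0.5, -1.0]
opening: 0.0482
grasp_force: 62.6
```

```bash
cat >> h.py <<'E'
def held2(o,im,d):
    P=cloud('wrist',d,o); T=R.from_euler('xyz',o['tcp_rot'],degrees=True).as_matrix(); Q=(P-o['ee_pos'])@T
    m=(d>0)&(abs(Q[...,1])<.023)&(abs(Q[...,0])<.05)&(Q[...,2]<.0)&(Q[...,2]>-.036)
    f=Q[m&(Q[...,0]>.024)&(Q[...,2]>-.022)]
    t=Q[m&(abs(Q[...,1])<.018)&(Q[...,2]<-.012)&(Q[...,0]>-.02)&(Q[...,0]<.028)]
    A=np.c_[t[:,:2],np.ones(len(t))]
    print('held front x',np.median(f[:,0]).round(4),'top plane tool',np.linalg.lstsq(A,t[:,2],rcond=None)[0].round(4) if len(t)>50 else None,'grip',o['opening'],o['grasp_force'])
E
python3 - <<'E'
from h import *
o,im,d=snap('wrist');print(o['ee_pos'],o['tcp_rot']);held2(o,im,d)
print(togo(o,578,-150,87.4))
E
```

```text
[ 0.4285286  -0.34358003  0.09792479] [-179.8778498     0.40642694  158.14710738]
held front x 0.0311 top plane tool [ 0.0195 -0.0049 -0.0191] grip 0.04817760554965586 62.55187153816223
('offset', array([-0.667,  2.353,  0.   ]), 'yaw', np.float64(0.393))
```

servo_tool(rows=[{"offset": [-0.03, 0.42, -0.25], "yaw": 0, "claw": 0.8}, {"offset": [-0.07, 0.85, -0.25], "yaw": 0, "claw": 0.8}])

```text
time: 15.55
ee_pos: [0.4654, -0.2654, 0.1189]
tcp_rot: [-180.0, 0.1, 158.1]
wrist_force: [0.8, -0.2, -0.9]
opening: 0.0488
grasp_force: 62.6
```

servo_tool(rows=[{"offset": [-0.03, 0.42, 0], "yaw": 0, "claw": 0.8}, {"offset": [-0.07, 0.85, 0], "yaw": 0, "claw": 0.8}])

```text
time: 15.8
ee_pos: [0.5029, -0.1882, 0.117]
tcp_rot: [-180.0, -0.1, 158.1]
wrist_force: [0.6, -0.2, -1.7]
opening: 0.0484
grasp_force: 62.6
```

servo_tool(rows=[{"offset": [-0.03, 0.42, 0], "yaw": 0, "claw": 0.8}, {"offset": [-0.07, 0.85, 0], "yaw": 0, "claw": 0.8}])

```text
time: 16.05
ee_pos: [0.541, -0.1119, 0.1169]
tcp_rot: [-180.0, -0.1, 158.1]
wrist_force: [0.6, 0.2, -1.2]
opening: 0.0486
grasp_force: 62.6
```

servo_tool(rows=[{"offset": [-0.03, 0.42, 0], "yaw": 0.05, "claw": 0.8}, {"offset": [-0.07, 0.85, 0], "yaw": 0.1, "claw": 0.8}, {"offset": [-0.07, 0.85, 0], "yaw": 0.393, "claw": 0.8}, {"offset": [-0.07, 0.85, 0], "yaw": 0.393, "claw": 0.8}, {"offset": [-0.07, 0.85, 0], "yaw": 0.393, "claw": 0.8}, {"offset": [-0.07, 0.85, 0], "yaw": 0.393, "claw": 0.8}, {"offset": [-0.07, 0.85, 0], "yaw": 0.393, "claw": 0.8}, {"offset": [-0.07, 0.85, 0], "yaw": 0.393, "claw": 0.8}, {"offset": [-0.07, 0.85, 0], "yaw": 0.393, "claw": 0.8}])

```text
time: 17.18
ee_pos: [0.5789, -0.0369, 0.1175]
tcp_rot: [-179.9, 0.0, 87.6]
wrist_force: [-0.1, 0.3, -1.3]
opening: 0.0486
grasp_force: 62.6
```

Run:
```python
from h import *
o,im,d=snap('wrist');print(o['ee_pos'],o['tcp_rot']);held2(o,im,d);shuttle(o,im,d)
print(togo(o,580.8,-37.6,87.4,70))
```

```text
[ 0.5789143  -0.03691943  0.1174838 ] [-1.79946502e+02  5.76370853e-04  8.76312141e+01]
held front x 0.032 top plane tool [ 0.0115 -0.0059 -0.0191] grip 0.04857841214980182 62.60298013687134
plate (array([584.9,  22.8]), array([97.5, 69.7]), 87.2, 22.9, 4651)
floor (array([585.7,  33.4]), array([68.4, 54.4]), 87.4, 14.9, 8336) [109. 278.]
floor (array([583.4, -16.7]), array([22. , 54.3]), 87.8, 14.9, 2158) [183. 277.]
floor (array([504.7, -34.6]), array([49.9, 83.7]), 87.6, 14.9, 6333) [208. 169.]
handle (array([ 6.729e+02, -5.000e-01]), array([172.8,   6.6]), 87.9, 65.6, 3015)
handle (array([458.2, -32.5]), array([63.9, 14.9]), 87.8, 60.2, 3285)
('offset', array([-0.006,  0.019,  0.475]), 'yaw', np.float64(0.0013))
```

servo_tool(rows=[{"offset": [-0.013, 0.022, 0.2], "yaw": 0.001, "claw": 0.8}, {"offset": [-0.013, 0.022, 0.5], "yaw": 0.001, "claw": 0.8}, {"offset": [-0.013, 0.022, 0.5], "yaw": 0.001, "claw": 0.8}, {"offset": [-0.013, 0.022, 0.5], "yaw": 0.001, "claw": 0.8}, {"offset": [-0.013, 0.022, 0.5], "yaw": 0.001, "claw": 0.8}])

```text
time: 17.85
ee_pos: [0.582, -0.0384, 0.0692]
tcp_rot: [179.9, 0.0, 87.3]
wrist_force: [-0.5, 0.4, -0.9]
opening: 0.0486
grasp_force: 62.5
```

Run:
```python
from h import *
o,im,d=snap('wrist');print(o['ee_pos'],o['tcp_rot']);held2(o,im,d);shuttle(o,im,d)
print(togo(o,581.1,-38.3,87.4,27.5))
```

```text
[ 0.58197736 -0.0383978   0.06923195] [1.79900585e+02 1.66388133e-03 8.72515407e+01]
held front x 0.032 top plane tool [ 0.0112 -0.0059 -0.0191] grip 0.048593451764590005 62.536468505859375
plate (array([585.1,  23.9]), array([95.4, 70. ]), 87.4, 22.8, 7074)
plate (array([ 546.2, -130.1]), array([23.2,  5.7]), 87.9, 22.9, 225)
plate (array([ 608.9, -133.6]), array([22.2,  7.3]), 87.1, 22.8, 289)
floor (array([585.6,  33.4]), array([68.7, 54.5]), 87.4, 14.9, 12976) [107. 272.]
floor (array([583.6, -10.9]), array([ 9.5, 54.2]), 87.6, 14.9, 1388) [190. 272.]
floor (array([504.3, -34.6]), array([50. , 83.9]), 87.3, 14.9, 10049) [230. 145.]
handle (array([672.9,   1. ]), array([141.7,   6.1]), 87.6, 65.5, 4619)
handle (array([458.4, -32.6]), array([64. , 15.3]), 87.7, 59.8, 5580)
('offset', array([ 0.001, -0.009,  0.417]), 'yaw', np.float64(-0.0008))
```

servo_tool(rows=[{"offset": [0, -0.009, 0.15], "yaw": -0.001, "claw": 0.8}, {"offset": [0, -0.009, 0.28], "yaw": -0.001, "claw": 0.8}, {"offset": [0, -0.009, 0.36], "yaw": -0.001, "claw": 0.8}, {"offset": [0, -0.009, 0.4], "yaw": -0.001, "claw": 0.8}, {"offset": [0, -0.009, 0.42], "yaw": -0.001, "claw": 0.8}, {"offset": [0, -0.009, 0.42], "yaw": -0.001, "claw": 0.8}])

```text
time: 18.65
ee_pos: [0.5813, -0.0398, 0.0294]
tcp_rot: [179.8, 0.1, 87.4]
wrist_force: [-8.8, -8.1, 27.7]
opening: 0.0487
grasp_force: 68.2
```

servo_tool(rows=[{"offset": [-0.01, -0.01, -0.03], "yaw": 0, "claw": 0.8}, {"offset": [-0.01, -0.01, -0.03], "yaw": 0, "claw": 0.8}, {"offset": [-0.01, -0.01, -0.01], "yaw": 0, "claw": 0.8}, {"offset": [-0.01, -0.01, 0], "yaw": 0, "claw": 0.8}, {"offset": [-0.01, -0.01, 0.0], "yaw": 0, "claw": 0.8}])

```text
time: 19.27
ee_pos: [0.5801, -0.0399, 0.0294]
tcp_rot: [179.8, 0.1, 87.4]
wrist_force: [-10.3, -3.9, 29.9]
opening: 0.0488
grasp_force: 68.6
```

servo_tool(rows=[{"offset": [0.003, 0.003, -0.02], "yaw": 0, "claw": 0.8}, {"offset": [0.003, 0.003, -0.02], "yaw": 0, "claw": 0.8}, {"offset": [0.003, 0.003, -0.02], "yaw": 0, "claw": 0.36}, {"offset": [0.003, 0.003, -0.02], "yaw": 0, "claw": 0.3}, {"offset": [0.003, 0.003, -0.02], "yaw": 0, "claw": 0.2}, {"offset": [0.003, 0.003, -0.02], "yaw": 0, "claw": 0.1}, {"offset": [0.003, 0.003, -0.3], "yaw": 0, "claw": 0.1}, {"offset": [0.003, 0.003, -0.8], "yaw": 0, "claw": 0.1}, {"offset": [0.003, 0.003, -1.0], "yaw": 0, "claw": 0.1}, {"offset": [0.003, 0.003, -1.0], "yaw": 0, "claw": 0.1}])

```text
time: 20.52
ee_pos: [0.5806, -0.039, 0.1276]
tcp_rot: [179.8, 0.0, 87.4]
wrist_force: [0.3, -0.5, -0.4]
opening: 0.0768
grasp_force: 0.0
```

Run:
```python
from h import *
o,im,d=snap('wrist');save('w7.png',im);print(o['ee_pos'],o['tcp_rot'])
P=cloud('wrist',d,o); shuttle(o,im,d)
for c in carriers(o,im,d,zlo=.03,zhi=.06):
  if 40<c[1][0]<53 and c[1][1]<67: print(c, plane(P,c[0]))
print(togo(o,544.8,-360.7,149,130))
o,im,d=snap('top');P=cloud('top',d);z=P[...,2]
m=(P[...,0]>.38)&(P[...,0]<.6)&(P[...,1]<-.2)&(P[...,1]>-.45)&(z>.02)&(z<.05)
for b in blobs(m,100): print('top',rect(P,b))
```

```text
[ 0.58061463 -0.03897561  0.12759705] [1.79829448e+02 3.22914971e-03 8.74231327e+01]
plate (array([582. , -38.4]), array([219.8,  69.6]), 87.4, 22.9, 6429)
floor (array([585.6,  33.4]), array([68.4, 54.3]), 87.4, 14.9, 7716) [106. 274.]
floor (array([504.5, -34.5]), array([49.7, 84. ]), 87.4, 14.9, 6574) [203. 175.]
handle (array([ 6.728e+02, -1.000e-01]), array([172.2,   6.8]), 88.1, 65.5, 2681)
handle (array([458.2, -32.2]), array([63.2, 14.9]), 87.1, 60.2, 3004)
handle (array([581.4, -37.7]), array([41. , 40.7]), 1.1, 50.3, 2600)
(array([581.5, -36.6]), [np.float64(50.2), np.float64(63.6)], 'short-axis', -2.6, 'z', 50.3, 'rgb', array([155., 106.,  61.]), 'px', array([210., 273.])) [0.0061 0.1308 0.0504]
(array([ 578.6, -111. ]), [np.float64(50.2), np.float64(64.9)], 'short-axis', -2.8, 'z', 45.4, 'rgb', array([ 98., 143., 105.]), 'px', array([302., 274.])) [-0.0002  0.      0.0464]
('offset', array([-3.23 , -0.213, -0.024]), 'yaw', np.float64(-0.3421))
top (array([ 543.9, -361.3]), array([51. , 65.8]), 58.6, 32.7, 324)
```

Amber is perched: its +y edge rides on the rib, a 0.13 rad tilt, because it lay about 3 mm forward in the jaws. I'll re-grip it, shift it -y and reseat it.

servo_tool(rows=[{"offset": [0.01, 0, 0.5], "yaw": 0, "claw": 0.1}, {"offset": [0.01, 0, 0.8], "yaw": 0, "claw": 0.1}, {"offset": [0.01, 0, 0.96], "yaw": 0, "claw": 0.1}, {"offset": [0.01, 0, 0.96], "yaw": 0, "claw": 0.1}, {"offset": [0.01, 0, 0.96], "yaw": 0, "claw": 0.5}, {"offset": [0.01, 0, 0.96], "yaw": 0, "claw": 0.8}, {"offset": [0.01, 0, 0.96], "yaw": 0, "claw": 0.8}, {"offset": [0.01, 0, 0.96], "yaw": 0, "claw": 0.8}], squeeze=40)

```text
time: 21.62
ee_pos: [0.5807, -0.0381, 0.0317]
tcp_rot: [179.8, 0.0, 87.4]
wrist_force: [0.2, 0.2, 6.7]
opening: 0.0492
grasp_force: 41.7
```

servo_tool(rows=[{"offset": [0, 0, -0.03], "yaw": 0, "claw": 0.8}, {"offset": [-0.045, 0, -0.03], "yaw": 0, "claw": 0.8}, {"offset": [-0.045, 0, -0.03], "yaw": 0, "claw": 0.8}, {"offset": [-0.045, 0, -0.03], "yaw": 0, "claw": 0.8}])

```text
time: 22.12
ee_pos: [0.5794, -0.0426, 0.0328]
tcp_rot: [-180.0, -0.0, 87.4]
wrist_force: [0.3, 0.6, -0.6]
opening: 0.0486
grasp_force: 41.4
```

Run:
```python
from h import *
o,im,d=snap('wrist');print(o['ee_pos'],o['tcp_rot'],o['wrist_force'])
held2(o,im,d)
P=cloud('wrist',d,o); T=R.from_euler('xyz',o['tcp_rot'],degrees=True).as_matrix(); Q=(P-o['ee_pos'])@T
for r in list(range(186,250,4)): print(r,(Q[r,250]*1000).round(1),(P[r,250]*1000).round(1),im[r,250])
```

```text
[ 0.57937912 -0.04255173  0.03283693] [-1.79973526e+02 -2.74787050e-03  8.74082876e+01] [ 0.26641222  0.60396164 -0.58641705]
held front x 0.032 top plane tool [-0.1036 -0.0031 -0.0182] grip 0.04857405549903932 41.411107778549194
186 [40.4 -9.7 10.4] [571.5  -1.7  22.4] [35 58 90]
190 [38.8 -9.7  9.6] [571.4  -3.4  23.2] [34 58 85]
194 [ 34.8 -10.3  17.5] [570.6  -7.3  15.3] [32 58 88]
198 [ 32.6 -10.4  18.3] [570.4  -9.5  14.6] [70 79 94]
202 [35.1 -9.3  2.6] [571.7  -7.1  30.3] [122 117 111]
206 [34.4 -9.1 -1.4] [571.9  -7.8  34.3] [121 117 111]
210 [34.  -8.8 -5.9] [572.2  -8.2  38.7] [124 120 113]
214 [33.3 -8.5 -9.2] [572.4  -8.9  42.1] [123 122 114]
218 [ 33.   -8.3 -13.4] [572.6  -9.2  46.3] [122 119 112]
222 [ 32.4  -8.1 -16.4] [572.8  -9.8  49.3] [123 119 112]
226 [ 31.8  -7.9 -19.4] [572.9 -10.4  52.2] [132 129 122]
230 [ 30.5  -7.9 -20.2] [572.9 -11.7  53.1] [141 136 130]
234 [ 29.6  -7.8 -22.1] [573.  -12.6  55. ] [142 137 131]
238 [ 27.2  -7.9 -20.2] [572.7 -15.   53. ] [146 142 134]
242 [ 25.7  -7.9 -20.6] [572.6 -16.5  53.4] [144 138 131]
246 [ 23.4  -8.1 -19.2] [572.4 -18.8  52. ] [143 138 131]
```

servo_tool(rows=[{"offset": [-0.004, 0.006, 0.03], "yaw": 0, "claw": 0.8}, {"offset": [-0.004, 0.006, 0.05], "yaw": 0, "claw": 0.8}, {"offset": [-0.004, 0.006, 0.05], "yaw": 0, "claw": 0.8}, {"offset": [-0.004, 0.006, 0.05], "yaw": 0, "claw": 0.36}, {"offset": [-0.004, 0.006, 0.05], "yaw": 0, "claw": 0.25}, {"offset": [-0.004, 0.006, 0.05], "yaw": 0, "claw": 0.1}, {"offset": [-0.004, 0.006, -0.3], "yaw": 0, "claw": 0.1}, {"offset": [-0.004, 0.006, -0.8], "yaw": 0, "claw": 0.1}, {"offset": [-0.004, 0.006, -1.0], "yaw": 0, "claw": 0.1}, {"offset": [-0.004, 0.006, -1.0], "yaw": 0, "claw": 0.1}])

```text
time: 23.42
ee_pos: [0.581, -0.043, 0.1345]
tcp_rot: [179.8, 0.0, 87.4]
wrist_force: [-0.1, -0.0, 0.5]
opening: 0.0768
grasp_force: 0.0
```

Run:
```python
from h import *
o,im,d=snap('wrist');print(o['ee_pos'],o['tcp_rot'])
P=cloud('wrist',d,o); shuttle(o,im,d)
for c in carriers(o,im,d,zlo=.03,zhi=.06):
  if 40<c[1][0]<53 and c[1][1]<67: print(c, plane(P,c[0]))
print(togo(o,544.8,-360.7,149,130))
```

```text
[ 0.58098119 -0.04299513  0.13452493] [1.79838893e+02 4.37638832e-03 8.74146837e+01]
plate (array([582.1, -38.2]), array([219.5,  69.5]), 87.4, 22.9, 6533)
floor (array([585.6,  33.4]), array([68.5, 54.3]), 87.4, 15.0, 7399) [100. 274.]
floor (array([504.3, -34.6]), array([49.8, 84.4]), 87.2, 14.9, 6345) [196. 176.]
handle (array([672.8,  -1.5]), array([170. ,   5.7]), 87.6, 65.6, 2507)
handle (array([458.1, -32.1]), array([63.1, 15. ]), 87.5, 60.3, 2847)
handle (array([582.5, -39.2]), array([40. , 39.8]), 87.9, 46.4, 2060)
(array([582.6, -39.6]), [np.float64(50.1), np.float64(64.3)], 'short-axis', -2.5, 'z', 45.5, 'rgb', array([173., 128.,  83.]), 'px', array([206., 274.])) [ 0.0019 -0.0042  0.0464]
(array([ 578.5, -110.9]), [np.float64(50.2), np.float64(64.4)], 'short-axis', -2.6, 'z', 45.5, 'rgb', array([103., 148., 110.]), 'px', array([293., 273.])) [0.0033 0.0022 0.0464]
('offset', array([-3.19 , -0.218,  0.045]), 'yaw', np.float64(-0.3421))
```

Both are seated flat now, tops at 45.5 mm. On to the clear carrier.

servo_tool(rows=[{"offset": [-0.4, -0.03, 0], "yaw": 0, "claw": 0.1}, {"offset": [-0.8, -0.055, 0], "yaw": 0, "claw": 0.1}])

```text
time: 23.72
ee_pos: [0.5702, -0.123, 0.1309]
tcp_rot: [-179.8, -0.0, 87.5]
wrist_force: [0.2, -0.2, -0.1]
opening: 0.0768
grasp_force: 0.0
```

servo_tool(rows=[{"offset": [-0.4, -0.03, 0], "yaw": 0, "claw": 0.1}, {"offset": [-0.8, -0.055, 0], "yaw": 0, "claw": 0.1}])

```text
time: 23.98
ee_pos: [0.5609, -0.2032, 0.1308]
tcp_rot: [-179.8, -0.0, 87.4]
wrist_force: [0.4, 0.8, -0.1]
opening: 0.0769
grasp_force: 0.0
```

servo_tool(rows=[{"offset": [-0.4, -0.03, 0], "yaw": 0, "claw": 0.1}, {"offset": [-0.8, -0.055, 0], "yaw": 0, "claw": 0.1}])

```text
time: 24.22
ee_pos: [0.5519, -0.2829, 0.1308]
tcp_rot: [-179.9, -0.1, 87.4]
wrist_force: [0.6, -1.0, -0.1]
opening: 0.0768
grasp_force: 0.0
```

servo_tool(rows=[{"offset": [-0.4, -0.03, 0], "yaw": -0.05, "claw": 0.1}, {"offset": [-0.8, -0.055, 0], "yaw": -0.1, "claw": 0.1}, {"offset": [-0.8, -0.055, 0], "yaw": -0.342, "claw": 0.1}, {"offset": [-0.8, -0.055, 0], "yaw": -0.342, "claw": 0.1}, {"offset": [-0.8, -0.055, 0], "yaw": -0.342, "claw": 0.1}, {"offset": [-0.8, -0.055, 0], "yaw": -0.342, "claw": 0.1}, {"offset": [-0.8, -0.055, 0], "yaw": -0.342, "claw": 0.1}, {"offset": [-0.8, -0.055, 0], "yaw": -0.342, "claw": 0.1}])

```text
time: 25.22
ee_pos: [0.5434, -0.3614, 0.132]
tcp_rot: [180.0, -0.1, 148.8]
wrist_force: [-0.3, 0.4, -0.5]
opening: 0.0767
grasp_force: 0.0
```

Run:
```python
from h import *
o,im,d=snap('wrist');print(o['ee_pos'],o['tcp_rot'])
for c in carriers(o,im,d):
  if 45<c[1][0]<53 and c[1][1]<67: print(c, togo(o,*c[0],c[3]+90,13))
```

```text
[ 0.54342097 -0.36135903  0.13196489] [ 1.79996939e+02 -8.78630709e-02  1.48757495e+02]
(array([ 545.1, -361.1]), [np.float64(50.1), np.float64(64.2)], 'short-axis', 59.2, 'z', 33.5, 'rgb', array([148., 153., 150.]), 'px', array([208., 274.])) ('offset', array([-0.013,  0.011,  1.19 ]), 'yaw', np.float64(-0.0025))
```

servo_tool(rows=[{"offset": [-0.013, 0, 0.5], "yaw": -0.002, "claw": 0.1}, {"offset": [-0.013, 0, 0.9], "yaw": -0.002, "claw": 0.1}, {"offset": [-0.013, 0, 1.0], "yaw": -0.002, "claw": 0.1}])

```text
time: 25.65
ee_pos: [0.5434, -0.3612, 0.03]
tcp_rot: [180.0, -0.3, 149.2]
wrist_force: [-0.1, 0.8, -0.1]
opening: 0.0769
grasp_force: 0.0
```

servo_tool(rows=[{"offset": [0, 0, 0.2], "yaw": 0, "claw": 0.1}, {"offset": [0, 0, 0.2], "yaw": 0, "claw": 0.1}, {"offset": [0, 0, 0.2], "yaw": 0, "claw": 0.5}, {"offset": [0, 0, 0.2], "yaw": 0, "claw": 0.8}, {"offset": [0, 0, 0.2], "yaw": 0, "claw": 0.8}, {"offset": [0, 0, 0.2], "yaw": 0, "claw": 0.8}], squeeze=60)

```text
time: 26.4
ee_pos: [0.5457, -0.3628, 0.0148]
tcp_rot: [-180.0, 0.2, 149.3]
wrist_force: [0.6, 1.1, 6.2]
opening: 0.0482
grasp_force: 63.9
```

servo_tool(rows=[{"offset": [0, 0, -0.3], "yaw": 0, "claw": 0.8}, {"offset": [0, 0, -0.9], "yaw": 0, "claw": 0.8}, {"offset": [0, 0, -1.0], "yaw": 0, "claw": 0.8}, {"offset": [0, 0, -1.0], "yaw": 0, "claw": 0.8}])

```text
time: 26.9
ee_pos: [0.5452, -0.3625, 0.1138]
tcp_rot: [-180.0, 0.1, 149.3]
wrist_force: [-0.7, 1.0, -1.3]
opening: 0.0487
grasp_force: 63.1
```

```bash
cat >> h.py <<'E'
def front(o,im,d):
    P=cloud('wrist',d,o); T=R.from_euler('xyz',o['tcp_rot'],degrees=True).as_matrix(); Q=(P-o['ee_pos'])@T
    f=[];
    for c in range(235,315,4):
        q=Q[:,c]; s=(q[:,2]>-.012)&(q[:,2]<.008)&(q[:,0]>.025)&(q[:,0]<.045)&(im[:,c].min(1)>60)
        f+=list(q[s,0])
    print('front face x mm',np.percentile(f,[25,50,75]).round(4)*1000,len(f))
E
python3 - <<'E'
from h import *
o,im,d=snap('wrist');print(o['ee_pos'],o['tcp_rot']);held2(o,im,d);front(o,im,d)
print(togo(o,584.2,33,87.4))
E
```

```text
[ 0.54523242 -0.36249784  0.11380256] [-1.79996032e+02  9.39125802e-02  1.49338232e+02]
held front x 0.0311 top plane tool [ 0.0194 -0.0048 -0.0193] grip 0.04869598198058902 63.104352951049805
front face x mm [32.8 32.9 33. ] 271
('offset', array([1.682, 3.601, 0.   ]), 'yaw', np.float64(0.3441))
```

servo_tool(rows=[{"offset": [0.21, 0.45, -0.1], "yaw": 0, "claw": 0.8}, {"offset": [0.42, 0.9, -0.1], "yaw": 0, "claw": 0.8}])

```text
time: 27.2
ee_pos: [0.554, -0.2624, 0.1213]
tcp_rot: [-180.0, -0.1, 149.3]
wrist_force: [-0.2, 0.2, -0.6]
opening: 0.0486
grasp_force: 63.1
```

servo_tool(rows=[{"offset": [0.21, 0.45, 0], "yaw": 0, "claw": 0.8}, {"offset": [0.42, 0.9, 0], "yaw": 0, "claw": 0.8}])

```text
time: 27.45
ee_pos: [0.5634, -0.1628, 0.1208]
tcp_rot: [-180.0, -0.2, 149.3]
wrist_force: [0.4, 0.7, -1.4]
opening: 0.0485
grasp_force: 63.1
```

servo_tool(rows=[{"offset": [0.21, 0.45, 0], "yaw": 0, "claw": 0.8}, {"offset": [0.42, 0.9, 0], "yaw": 0, "claw": 0.8}])

```text
time: 27.7
ee_pos: [0.5732, -0.0641, 0.1208]
tcp_rot: [-179.9, -0.2, 149.3]
wrist_force: [0.7, 0.9, -0.8]
opening: 0.0484
grasp_force: 63.1
```

servo_tool(rows=[{"offset": [0.21, 0.45, 0], "yaw": 0.05, "claw": 0.8}, {"offset": [0.42, 0.9, 0], "yaw": 0.1, "claw": 0.8}, {"offset": [0.42, 0.9, 0], "yaw": 0.344, "claw": 0.8}, {"offset": [0.42, 0.9, 0], "yaw": 0.344, "claw": 0.8}, {"offset": [0.42, 0.9, 0], "yaw": 0.344, "claw": 0.8}, {"offset": [0.42, 0.9, 0], "yaw": 0.344, "claw": 0.8}, {"offset": [0.42, 0.9, 0], "yaw": 0.344, "claw": 0.8}, {"offset": [0.42, 0.9, 0], "yaw": 0.344, "claw": 0.8}])

```text
time: 28.7
ee_pos: [0.5835, 0.033, 0.122]
tcp_rot: [-179.9, 0.0, 87.6]
wrist_force: [-0.1, -0.2, -0.0]
opening: 0.0486
grasp_force: 63.0
```

Run:
```python
from h import *
o,im,d=snap('wrist');print(o['ee_pos'],o['tcp_rot']);held2(o,im,d);front(o,im,d);shuttle(o,im,d)
# target: pocket3 (585.6,33.4): minus 1.2 in tool y, minus held centre in tool x
print(togo(o,584.3,32.4,87.4,70))
```

```text
[0.58346545 0.03303551 0.12195709] [-1.79903909e+02  1.24418695e-02  8.76259295e+01]
held front x 0.0319 top plane tool [ 0.0121 -0.0068 -0.0193] grip 0.04855130066168066 63.0280601978302
front face x mm [34.3 34.4 34.5] 272
plate (array([586.4,  57. ]), array([29.2, 69.5]), 87.6, 22.8, 1397)
plate (array([ 547.9, -106.8]), array([28.6,  6.4]), 85.6, 22.8, 203)
plate (array([ 609.8, -109.3]), array([28.9,  7.4]), 87.5, 22.8, 237)
floor (array([586.5,  53.2]), array([25.5, 54.2]), 87.1, 14.9, 2434) [182. 276.]
floor (array([493.7, -33.8]), array([50.8, 60.8]), 88.3, 14.9, 2680) [283. 157.]
handle (array([674.9,  51.8]), array([177.7,   5.7]), 87.4, 65.6, 2774)
handle (array([458.9, -17.4]), array([34.8, 14.3]), 87.2, 59.9, 1365)
('offset', array([-0.006,  0.009,  0.52 ]), 'yaw', np.float64(0.0013))
```

servo_tool(rows=[{"offset": [-0.02, 0.007, 0.2], "yaw": 0.001, "claw": 0.8}, {"offset": [-0.02, 0.007, 0.5], "yaw": 0.001, "claw": 0.8}, {"offset": [-0.02, 0.007, 0.7], "yaw": 0.001, "claw": 0.8}, {"offset": [-0.02, 0.007, 0.7], "yaw": 0.001, "claw": 0.8}, {"offset": [-0.02, 0.007, 0.7], "yaw": 0.001, "claw": 0.8}, {"offset": [-0.02, 0.007, 0.7], "yaw": 0.001, "claw": 0.8}])

```text
time: 29.5
ee_pos: [0.5852, 0.0311, 0.0543]
tcp_rot: [179.9, -0.0, 87.3]
wrist_force: [0.0, 0.2, -1.6]
opening: 0.0483
grasp_force: 63.0
```

Run:
```python
from h import *
o,im,d=snap('wrist');print(o['ee_pos'],o['tcp_rot']);held2(o,im,d);front(o,im,d);shuttle(o,im,d)
P=cloud('wrist',d,o)
for r in range(186,250,4): print(r,(P[r,250]*1000).round(1),im[r,250])
print(togo(o,584.1,30.8,87.4,27.5))
```

```text
[0.58519355 0.03109832 0.0543371 ] [ 1.79897286e+02 -8.57669663e-03  8.72664857e+01]
held front x 0.0319 top plane tool [ 0.0133 -0.005  -0.0193] grip 0.04829176790075228 63.027602434158325
front face x mm [34.3 34.4 34.5] 271
plate (array([586.,  48.]), array([47.6, 69.8]), 87.5, 22.8, 2106)
plate (array([550.6, -37.4]), array([41.7,  6.6]), 87.8, 22.9, 342)
plate (array([613.3, -50.4]), array([21.1,  6.3]), 87.5, 22.9, 267)
floor (array([587.2,  71.3]), array([ 0.7, 69. ]), 87.3, 14.2, 405) [173. 272.]
floor (array([586.8,  61.5]), array([ 8. , 54.3]), 87.3, 14.9, 1399) [191. 272.]
floor (array([490.8, -13.1]), array([54.6, 15.7]), 3.7, 14.6, 1156) [314. 118.]
floor (array([542.1, -44.7]), array([34. ,  6.7]), 87.3, 14.9, 282) [359. 212.]
handle (array([675.9,  70.4]), array([135.1,   6.5]), 87.7, 65.5, 5461)
handle (array([459. , -11.4]), array([23.4, 14.9]), 84.0, 58.4, 1820)
handle (array([584. , -30.2]), array([21.6, 39.2]), 75.7, 46.4, 1736)
handle (array([671.8, -24.4]), array([1.9, 8.8]), 39.7, 65.8, 49)
186 [575.1  65.2  15.2] [36 56 86]
190 [574.9  63.   15.2] [27 55 82]
194 [574.7  60.6  14.7] [28 54 82]
198 [574.6  58.4  14.9] [48 62 86]
202 [577.4  65.9  49.4] [111 109 103]
206 [577.8  65.8  55.3] [114 110 104]
210 [578.1  65.8  61.2] [113 111 104]
214 [578.5  66.   67.1] [116 114 106]
218 [578.8  65.6  70.9] [130 126 119]
222 [578.8  64.3  72. ] [142 138 130]
226 [578.8  63.1  73.3] [142 138 130]
230 [578.6  61.1  72.4] [144 140 132]
234 [578.6  59.9  73.6] [142 137 130]
238 [578.3  57.8  72.4] [145 141 134]
242 [578.3  56.4  73. ] [142 138 131]
246 [578.1  54.5  72.5] [128 126 118]
('offset', array([-0.004, -0.011,  0.268]), 'yaw', np.float64(-0.0007))
```

servo_tool(rows=[{"offset": [-0.004, -0.01, 0.1], "yaw": -0.001, "claw": 0.8}, {"offset": [-0.004, -0.01, 0.18], "yaw": -0.001, "claw": 0.8}, {"offset": [-0.004, -0.01, 0.24], "yaw": -0.001, "claw": 0.8}, {"offset": [-0.004, -0.01, 0.26], "yaw": -0.001, "claw": 0.8}, {"offset": [-0.004, -0.01, 0.26], "yaw": -0.001, "claw": 0.8}])

```text
time: 30.18
ee_pos: [0.5836, 0.0307, 0.0271]
tcp_rot: [180.0, -0.0, 87.4]
wrist_force: [0.6, 0.9, -0.6]
opening: 0.0487
grasp_force: 63.0
```

servo_tool(rows=[{"offset": [0, 0, 0.005], "yaw": 0, "claw": 0.6}, {"offset": [0, 0, 0.005], "yaw": 0, "claw": 0.36}, {"offset": [0, 0, 0.005], "yaw": 0, "claw": 0.25}, {"offset": [0, 0, 0.005], "yaw": 0, "claw": 0.1}, {"offset": [0, 0, -0.3], "yaw": 0, "claw": 0.1}, {"offset": [0, 0, -0.8], "yaw": 0, "claw": 0.1}, {"offset": [0, 0, -1.0], "yaw": 0, "claw": 0.1}, {"offset": [0, 0, -1.0], "yaw": 0, "claw": 0.1}])

```text
time: 31.18
ee_pos: [0.5845, 0.0308, 0.1288]
tcp_rot: [179.8, -0.0, 87.4]
wrist_force: [-0.6, 0.3, -0.1]
opening: 0.0771
grasp_force: 0.0
```

Run:
```python
from h import *
o,im,d=snap('wrist');save('w8.png',im);print(o['ee_pos'],o['tcp_rot'])
P=cloud('wrist',d,o); shuttle(o,im,d)
for c in carriers(o,im,d,zlo=.03,zhi=.06):
  if 40<c[1][0]<53 and c[1][1]<67: print(c, plane(P,c[0]))
print(togo(o,457,-32.3,87.4,60))
```

```text
[0.58445638 0.03075369 0.12877054] [ 1.79816637e+02 -1.76600804e-02  8.74203692e+01]
plate (array([582.4, -29.7]), array([202.7,  69.5]), 87.4, 22.9, 4537)
floor (array([504.4, -34.4]), array([50.4, 84.1]), 86.9, 14.9, 3716) [277. 189.]
handle (array([675.5,  64. ]), array([159.4,   9.6]), 85.7, 65.6, 2338)
handle (array([458.4, -24.4]), array([48.7, 14.7]), 87.2, 60.2, 1709)
handle (array([582.5, -39.4]), array([40.6, 41. ]), 9.1, 46.4, 2016)
(array([585.3,  33.5]), [np.float64(50.1), np.float64(63.5)], 'short-axis', -2.9, 'z', 45.5, 'rgb', array([168., 169., 170.]), 'px', array([210., 273.])) [0.0007 0.0001 0.0464]
('offset', array([-0.687, -1.245,  0.688]), 'yaw', np.float64(0.0001))
```

All three are seated. Next I move to the handle and measure the guide wall and mouth.

servo_tool(rows=[{"offset": [-0.35, -0.62, 0], "yaw": 0, "claw": 0.4}, {"offset": [-0.35, -0.62, 0], "yaw": 0, "claw": 0.4}])

```text
time: 31.48
ee_pos: [0.5165, -0.0024, 0.1244]
tcp_rot: [-179.7, 0.0, 87.4]
wrist_force: [1.2, 0.6, 0.6]
opening: 0.0514
grasp_force: 0.0
```

servo_tool(rows=[{"offset": [-0.35, -0.62, 0], "yaw": 0, "claw": 0.4}, {"offset": [-0.35, -0.62, 0], "yaw": 0, "claw": 0.4}, {"offset": [-0.35, -0.62, 0], "yaw": 0, "claw": 0.4}, {"offset": [-0.35, -0.62, 0], "yaw": 0, "claw": 0.4}])

```text
time: 31.98
ee_pos: [0.4574, -0.0333, 0.1269]
tcp_rot: [180.0, -0.0, 87.4]
wrist_force: [-0.2, -0.2, 0.2]
opening: 0.051
grasp_force: 0.0
```

```bash
cat >> h.py <<'E'
def guide(o,im,d):
    P=cloud('wrist',d,o);Z=P[...,2];hsv=cv2.cvtColor(im,cv2.COLOR_RGB2HSV);H,S=[hsv[...,i].astype(int) for i in range(2)]
    for b in blobs((H>18)&(H<36)&(S>120)&(Z>.024)&(Z<.034),80): print('guide',rect(P,b))
    for b in blobs((Z>.067)&(Z<.075)&(P[...,0]>.6)&(P[...,0]<.8),300):
        r=rect(P,b); print('hoodtop',r)
    m=((H<8)|(H>172))&(S>120)&(P[...,0]>.64)&(P[...,0]<.7)
    for b in blobs(m,80): print('red strip',rect(P,b))
E
python3 - <<'E'
from h import *
o,im,d=snap('wrist');save('w9.png',im);print(o['ee_pos'],o['tcp_rot'])
shuttle(o,im,d);guide(o,im,d)
P=cloud('wrist',d,o)
for c in carriers(o,im,d,zlo=.03,zhi=.06): print(c[0],c[1],c[3],c[5])
E
```

```text
[ 0.4574168  -0.03327446  0.12689394] [ 1.79983107e+02 -7.35607868e-03  8.74416012e+01]
plate (array([582.3, -26.9]), array([196. ,  70.2]), 87.4, 22.8, 4220)
floor (array([507.4, -20.7]), array([190.4,  82.8]), 87.5, 14.9, 7404) [200. 342.]
floor (array([445.4, -32.1]), array([49.8,  6.2]), 86.7, 14.9, 458) [204. 257.]
handle (array([457.5, -32.1]), array([63.1, 13.6]), 87.0, 60.8, 1969)
handle (array([582.6, -39.5]), array([41.1, 41.9]), 75.6, 46.3, 2630)
[585.1  33.1] [np.float64(51.1), np.float64(64.0)] -2.9 45.5
[582.3 -39.2] [np.float64(50.8), np.float64(63.7)] -2.5 45.4
[ 578.4 -102.7] [np.float64(48.1), np.float64(50.4)] 87.0 45.4
[ 669.  -129.2] [np.float64(3.4), np.float64(82.5)] -2.3 44.6
```

View pics/w9.png

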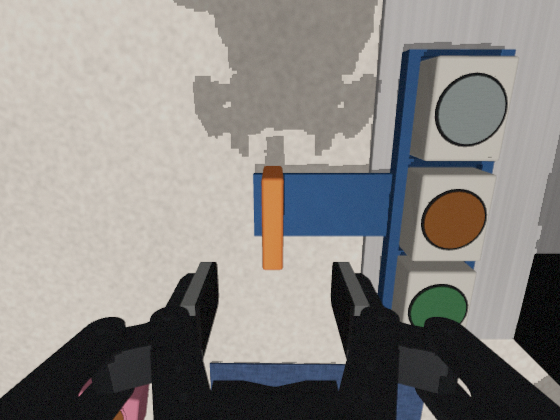

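servo_tool(rows=[{"offset": [0, -0.005, 0.4], "yaw": 0, "claw": 0.4}, {"offset": [0, -0.005, 0.75], "yaw": 0, "claw": 0.4}, {"offset": [0, -0.005, 0.93], "yaw": 0, "claw": 0.4}, {"offset": [0, -0.005, 0.93], "yaw": 0, "claw": 0.4}, {"offset": [0, -0.005, 0.93], "yaw": 0, "claw": 0.4}])

```text
time: 32.65
ee_pos: [0.4569, -0.0336, 0.0353]
tcp_rot: [179.9, 0.0, 87.4]
wrist_force: [-0.0, -0.1, -0.0]
opening: 0.0514
grasp_force: 0.0
```

servo_tool(rows=[{"offset": [0, 0, 0], "yaw": 0, "claw": 0.6}, {"offset": [0, 0, 0], "yaw": 0, "claw": 0.9}, {"offset": [0, 0, 0], "yaw": 0, "claw": 0.95}, {"offset": [0, 0, 0], "yaw": 0, "claw": 0.95}, {"offset": [0, 0, 0], "yaw": 0, "claw": 0.95}], squeeze=50)

```text
time: 33.28
ee_pos: [0.4563, -0.0336, 0.0347]
tcp_rot: [179.9, 0.0, 87.4]
wrist_force: [-2.3, -0.2, 5.6]
opening: 0.013
grasp_force: 52.2
```

servo_tool(rows=[{"offset": [0.04, 0, 0], "yaw": 0, "claw": 0.95}, {"offset": [0.1, 0, 0], "yaw": 0, "claw": 0.95}, {"offset": [0.18, 0, 0], "yaw": 0, "claw": 0.95}, {"offset": [0.26, 0, 0], "yaw": 0, "claw": 0.95}, {"offset": [0.34, 0, 0], "yaw": 0, "claw": 0.95}, {"offset": [0.42, 0, 0], "yaw": 0, "claw": 0.95}, {"offset": [0.5, 0, 0], "yaw": 0, "claw": 0.95}, {"offset": [0.56, 0, 0], "yaw": 0, "claw": 0.95}, {"offset": [0.6, 0, 0], "yaw": 0, "claw": 0.95}, {"offset": [0.6, 0, 0], "yaw": 0, "claw": 0.95}])

```text
time: 34.52
ee_pos: [0.4593, 0.026, 0.0346]
tcp_rot: [179.9, 0.0, 87.4]
wrist_force: [0.3, -3.4, 4.4]
opening: 0.0133
grasp_force: 52.2
```

Run:
```python
from h import *
o,im,d=snap('top');P=cloud('top',d);np.savez('pics/top1.npz',im=im,d=d);print(get_obs()['grasp_force'])
hsv=cv2.cvtColor(im,cv2.COLOR_RGB2HSV);H,S=[hsv[...,i].astype(int) for i in range(2)]
v,u=np.mgrid[:420,:560];r=(u>225)&(u<345)&(v>150)&(v<245)
for b in blobs(r&(H>95)&(H<125)&(S>100),30): print('blue',rect(P,b))
for b in blobs(r&(H>20)&(H<35)&(S>150),10): print('guide',rect(P,b))
for b in blobs(r&(P[...,2]>.035)&(P[...,2]<.052)&(P[...,0]<.64),40): print('car',rect(P,b))
big=cv2.resize(im[145:250,225:345],None,fx=5,fy=5,interpolation=cv2.INTER_CUBIC);save('t1.png',big)
o,im,d=snap('wrist');shuttle(o,im,d);guide(o,im,d);print(o['ee_pos'],o['tcp_rot'])
for c in carriers(o,im,d,zlo=.03,zhi=.06): print(c[0],c[1],c[3],c[5])
```

```text
52.19304978847504
blue (array([580.3,  22.5]), array([214.1,  75.4]), 87.1, 21.9, 326)
guide (array([611.9, 153.5]), array([ 13.2, 133. ]), 87.3, 28.4, 142)
car (array([587.7,  91.1]), array([64.2, 50.3]), 86.4, 45.1, 304)
car (array([584.9,  18.4]), array([63.7, 50.9]), 86.9, 45.3, 303)
car (array([579.8, -53.2]), array([63.8, 50.6]), 87.1, 44.9, 302)
plate (array([564.9,  49.8]), array([162.9,  27.6]), 87.2, 22.7, 7983)
floor (array([511.8,  52.6]), array([163. ,  83.2]), 86.8, 14.7, 15486) [235. 391.]
floor (array([449.9,  39.4]), array([26.4,  6.3]), 86.9, 14.5, 526) [231. 251.]
handle (array([460.3,  27.3]), array([64.1, 15.4]), 85.8, 60.3, 5273)
handle (array([574.9,  16.9]), array([20.1, 41.8]), 11.2, 46.4, 2888)
[0.45924937 0.02601217 0.03460476] [1.79918041e+02 3.59935239e-02 8.73940474e+01]
[565.1  91.8] [np.float64(15.3), np.float64(64.7)] 8.4 44.2
[454.5  46.1] [np.float64(12.1), np.float64(35.8)] -35.7 55.9
[ 5.761e+02 -1.000e-01] [np.float64(40.5), np.float64(106.4)] 2.5 45.2
[470.4  41.4] [np.float64(10.4), np.float64(27.2)] 27.8 56.5
```

View pics/t1.png

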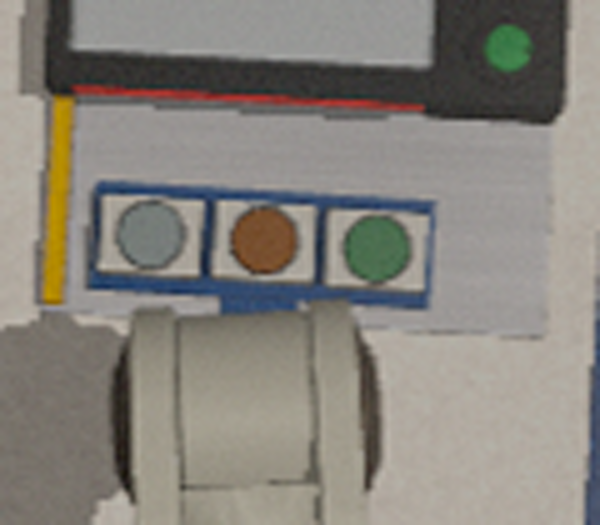

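Run:
```python
from h import *
for f in ('top0','top1'):
    z=np.load(f'pics/{f}.npz');im,d=z['im'],z['d'];P=cloud('top',d)
    hsv=cv2.cvtColor(im,cv2.COLOR_RGB2HSV);H,S=[hsv[...,i].astype(int) for i in range(2)]
    v,u=np.mgrid[:420,:560];r=(u>225)&(u<345)&(v>155)&(v<175)
    m=r&((H<8)|(H>172))&(S>90)
    p=P[m]; print(f,m.sum(),'strip y range',p[:,1].min(),p[:,1].max(),'x',np.median(p[:,0]),'z',np.median(p[:,2]))
    A=np.polyfit(p[:,1],p[:,0],1);print(A)
    r=(u>235)&(u<345)&(v>165)&(v<215)&(H>95)&(H<125)&(S>90)&(P[...,0]>.535)
    p=P[r&(P[...,2]<.03)]; print('plate y range',np.percentile(p[:,1],[0.3,99.7]),rect(P,r&(P[...,2]<.03)))
```

```text
top0 116 strip y range nan nan x nan z nan
 ** On entry to DLASCL parameter number  4 had an illegal value
 ** On entry to DLASCL parameter number  4 had an illegal value
 ** On entry to DLASCL parameter number  4 had an illegal value
 ** On entry to DLASCL parameter number  4 had an illegal value
 ** On entry to DLASCL parameter number  5 had an illegal value
 ** On entry to DLASCL parameter number  4 had an illegal valueTraceback (most recent call last):
  File "<stdin>", line 8, in <module>
    c, resids, rank, s = lstsq(lhs, rhs, rcond)
                         ~~~~~^^^^^^^^^^^^^^^^^
    x, resids, rank, s = _umath_linalg.lstsq(a, b, rcond,
                         ~~~~~~~~~~~~~~~~~~~^^^^^^^^^^^^^
                                             signature=signature)
                                             ^^^^^^^^^^^^^^^^^^^^
    raise LinAlgError("SVD did not converge in Linear Least Squares")
numpy.linalg.LinAlgError: SVD did not converge in Linear Least Squares
```

Run:
```python
from h import *
for f in ('top0','top1'):
    z=np.load(f'pics/{f}.npz');im,d=z['im'],z['d'];P=cloud('top',d);ok=np.isfinite(P[...,0])
    hsv=cv2.cvtColor(im,cv2.COLOR_RGB2HSV);H,S=[hsv[...,i].astype(int) for i in range(2)]
    v,u=np.mgrid[:420,:560];r=(u>225)&(u<345)&(v>155)&(v<175)
    m=ok&r&((H<8)|(H>172))&(S>90)
    p=P[m]; print(f,m.sum(),'strip y range',p[:,1].min(),p[:,1].max(),'x',np.median(p[:,0]),'z',np.median(p[:,2]),np.polyfit(p[:,1],p[:,0],1))
    r=ok&(u>235)&(u<345)&(v>165)&(v<215)&(H>95)&(H<125)&(S>90)&(P[...,0]>.535)&(P[...,2]<.03)
    print('plate y range',np.percentile(P[r][:,1],[0.3,99.7]),rect(P,r))
```

```text
top0 115 strip y range -0.07957500142691183 0.14285376084318774 x 0.6731349247491594 z 0.06514730833993432 [0.04714768 0.67190391]
plate y range [-0.14514409  0.06957632] (array([575.7, -36.7]), array([216.9,  78.4]), 87.4, 16.0, 1423)
top1 113 strip y range -0.0797675140777801 0.14232924647382314 x 0.6734805087561113 z 0.06497875144246645 [0.04808327 0.67177691]
plate y range [-0.08553145  0.13078512] (array([579. ,  23.2]), array([215.4,  78. ]), 87.1, 21.7, 362)
```

servo_tool(rows=[{"offset": [0.05, 0, 0], "yaw": 0, "claw": 0.95}, {"offset": [0.1, 0, 0], "yaw": -0.002, "claw": 0.95}, {"offset": [0.13, 0, 0], "yaw": -0.002, "claw": 0.95}, {"offset": [0.13, 0, 0], "yaw": -0.002, "claw": 0.95}])

```text
time: 35.12
ee_pos: [0.4597, 0.0389, 0.0346]
tcp_rot: [179.9, 0.0, 87.7]
wrist_force: [-0.5, -4.3, 6.0]
opening: 0.0134
grasp_force: 52.4
```

servo_tool(rows=[{"offset": [0, 0.04, 0], "yaw": 0, "claw": 0.95}, {"offset": [0, 0.1, 0], "yaw": 0, "claw": 0.95}, {"offset": [0, 0.18, 0], "yaw": 0, "claw": 0.95}, {"offset": [0, 0.26, 0], "yaw": 0, "claw": 0.95}, {"offset": [0, 0.34, 0], "yaw": 0, "claw": 0.95}, {"offset": [0, 0.4, 0], "yaw": 0, "claw": 0.95}, {"offset": [0, 0.4, 0], "yaw": 0, "claw": 0.95}])

```text
time: 36.0
ee_pos: [0.4989, 0.038, 0.035]
tcp_rot: [-180.0, -0.1, 87.8]
wrist_force: [-7.0, -0.1, 12.4]
opening: 0.0128
grasp_force: 53.3
```

Run:
```python
from h import *
o=get_obs();print(o['ee_pos'],o['wrist_force'],o['opening'])
_,im,d=snap('top');P=cloud('top',d);ok=np.isfinite(P[...,0])
hsv=cv2.cvtColor(im,cv2.COLOR_RGB2HSV);H,S=[hsv[...,i].astype(int) for i in range(2)]
v,u=np.mgrid[:420,:560]
r=ok&(u>235)&(u<345)&(v>150)&(v<215)&(H>95)&(H<125)&(S>90)&(P[...,0]>.535)&(P[...,2]<.03)&(P[...,2]>.018)
print('plate y range',np.percentile(P[r][:,1],[0.3,99.7]),rect(P,r))
r=(u>225)&(u<345)&(v>150)&(v<245)
for b in blobs(r&(P[...,2]>.035)&(P[...,2]<.052)&(P[...,0]<.66),40): print('car',rect(P,b))
save('t2.png',cv2.resize(im[145:250,225:345],None,fx=5,fy=5,interpolation=cv2.INTER_CUBIC))
```

```text
[0.49891804 0.03801595 0.03497359] [-6.98556847 -0.05541455 12.36894853] 0.012822080744907042
plate y range [-0.06977435  0.14402571] (array([623.7,  35.8]), array([214.4,  68.2]), 87.4, 23.0, 188)
car (array([626.6, 104.4]), array([64. , 49.4]), 89.3, 44.8, 304)
car (array([623.6,  32.4]), array([61.1, 49.3]), 89.9, 45.1, 302)
car (array([620.5, -39.6]), array([63.5, 49.9]), 87.2, 45.4, 292)
```

View pics/t2.png

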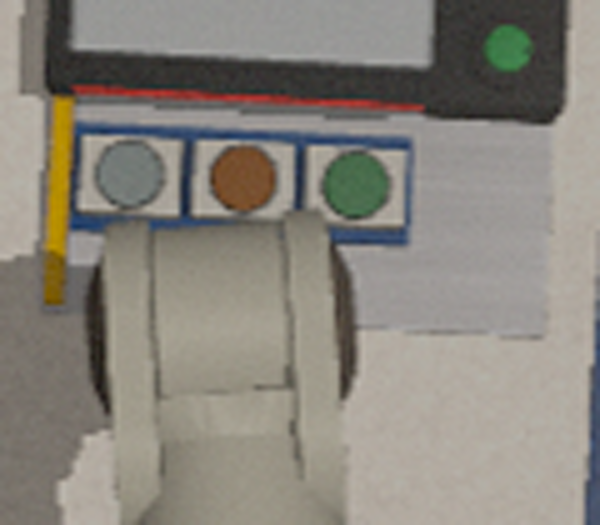

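servo_tool(rows=[{"offset": [-0.015, 0.05, 0], "yaw": 0, "claw": 0.95}, {"offset": [-0.016, 0.12, 0], "yaw": 0, "claw": 0.95}, {"offset": [-0.017, 0.2, 0], "yaw": 0, "claw": 0.95}, {"offset": [-0.018, 0.28, 0], "yaw": 0, "claw": 0.95}, {"offset": [-0.019, 0.36, 0], "yaw": 0, "claw": 0.95}, {"offset": [-0.019, 0.4, 0], "yaw": 0, "claw": 0.95}, {"offset": [-0.019, 0.4, 0], "yaw": 0, "claw": 0.95}])

```text
time: 36.92
ee_pos: [0.5384, 0.0346, 0.035]
tcp_rot: [-179.9, -0.1, 87.8]
wrist_force: [-8.4, -0.2, 14.4]
opening: 0.0131
grasp_force: 53.4
```

servo_tool(rows=[{"offset": [-0.001, 0.05, -0.005], "yaw": 0, "claw": 0.95}, {"offset": [-0.002, 0.12, -0.01], "yaw": 0, "claw": 0.95}, {"offset": [-0.003, 0.2, -0.01], "yaw": 0, "claw": 0.95}, {"offset": [-0.004, 0.28, -0.01], "yaw": 0, "claw": 0.95}, {"offset": [-0.005, 0.36, -0.01], "yaw": 0, "claw": 0.95}, {"offset": [-0.005, 0.44, -0.01], "yaw": 0, "claw": 0.95}, {"offset": [-0.005, 0.48, -0.01], "yaw": 0, "claw": 0.95}, {"offset": [-0.005, 0.48, -0.01], "yaw": 0, "claw": 0.95}])

```text
time: 37.92
ee_pos: [0.5865, 0.0322, 0.035]
tcp_rot: [-179.9, -0.0, 87.8]
wrist_force: [-3.0, -0.2, 4.8]
opening: 0.0131
grasp_force: 52.2
```

servo_tool(rows=[{"offset": [0, 0.04, 0], "yaw": 0, "claw": 0.95}, {"offset": [-0.001, 0.08, 0], "yaw": 0, "claw": 0.95}, {"offset": [-0.001, 0.1, 0], "yaw": 0, "claw": 0.95}, {"offset": [-0.001, 0.12, 0], "yaw": 0, "claw": 0.95}, {"offset": [-0.001, 0.12, 0], "yaw": 0, "claw": 0.95}])

```text
time: 38.55
ee_pos: [0.5981, 0.0317, 0.035]
tcp_rot: [-179.9, -0.0, 87.8]
wrist_force: [-6.3, 1.2, 6.4]
opening: 0.0132
grasp_force: 52.3
```

servo_tool(rows=[{"offset": [0, 0.02, 0], "yaw": 0, "claw": 0.95}, {"offset": [0, 0.04, 0], "yaw": 0, "claw": 0.95}, {"offset": [0, 0.04, 0], "yaw": 0, "claw": 0.95}])

```text
time: 38.92
ee_pos: [0.5995, 0.0321, 0.035]
tcp_rot: [-179.6, -0.1, 87.8]
wrist_force: [-20.7, 3.8, 15.3]
opening: 0.0131
grasp_force: 53.5
```

The shuttle is home against the stop: 20 N contact at the expected handle x. I'll release it and go and look at the button.

servo_tool(rows=[{"offset": [0, -0.02, 0], "yaw": 0, "claw": 0.95}, {"offset": [0, -0.02, 0], "yaw": 0, "claw": 0.8}, {"offset": [0, -0.02, 0], "yaw": 0, "claw": 0.5}, {"offset": [0, -0.02, 0], "yaw": 0, "claw": 0.4}, {"offset": [0, -0.02, -0.3], "yaw": 0, "claw": 0.4}, {"offset": [0, -0.02, -0.8], "yaw": 0, "claw": 0.4}, {"offset": [0, -0.02, -1.0], "yaw": 0, "claw": 0.4}])

```text
time: 39.8
ee_pos: [0.6021, 0.0313, 0.1382]
tcp_rot: [179.8, -0.0, 87.8]
wrist_force: [0.3, -0.2, -0.1]
opening: 0.0514
grasp_force: 0.0
```

servo_tool(rows=[{"offset": [-0.4, 0, -0.5], "yaw": 0, "claw": 0.8}, {"offset": [-0.8, 0, -0.7], "yaw": 0, "claw": 1.0}])

```text
time: 40.05
ee_pos: [0.5986, -0.0492, 0.2079]
tcp_rot: [179.8, 0.0, 87.9]
wrist_force: [-0.3, 0.3, -0.3]
opening: 0.0155
grasp_force: 0.0
```

servo_tool(rows=[{"offset": [-0.4, 0.1, 0], "yaw": 0, "claw": 1.0}, {"offset": [-0.7, 0.2, 0], "yaw": 0, "claw": 1.0}, {"offset": [-0.7, 0.2, 0], "yaw": 0, "claw": 1.0}, {"offset": [-0.7, 0.2, 0], "yaw": 0, "claw": 1.0}])

```text
time: 40.55
ee_pos: [0.6152, -0.119, 0.2049]
tcp_rot: [-180.0, -0.0, 87.8]
wrist_force: [-0.2, -0.9, -0.9]
opening: 0.0001
grasp_force: 0.0
```

Run:
```python
from h import *
o,im,d=snap('wrist');print(o['ee_pos'],o['tcp_rot'],o['opening'])
P=cloud('wrist',d,o);Z=P[...,2]
hsv=cv2.cvtColor(im,cv2.COLOR_RGB2HSV);H,S=[hsv[...,i].astype(int) for i in range(2)]
for b in blobs((H>45)&(H<85)&(S>100)&(P[...,0]>.63),80):
    r=rect(P,b);print('button',r,np.argwhere(b).mean(0));
    t=b&(Z>np.nanmedian(Z[b])-.003)&(Z<np.nanmedian(Z[b])+.003);print(rect(P,t)); c=rect(P,t)[0]; print(togo(o,*c,87.8))
guide(o,im,d)
T=R.from_euler('xyz',o['tcp_rot'],degrees=True).as_matrix(); Q=(P-o['ee_pos'])@T
near=(d>0)&(abs(Q[...,1])<.03)&(abs(Q[...,0])<.015)&(Q[...,2]<.03); q=Q[near]; print('tips',np.percentile(q,[1,50,99],axis=0).round(4))
for cc in (262,274,286): print([(r,(Q[r,cc]*1000).round(0).tolist()) for r in range(240,290,6)])
_,im,d=snap('top'); P=cloud('top',d);v,u=np.mgrid[:420,:560]
hsv=cv2.cvtColor(im,cv2.COLOR_RGB2HSV);H,S=[hsv[...,i].astype(int) for i in range(2)]
for b in blobs((H<20)&(S>150)&(u>250)&(u<310)&(v>170)&(v<242),5): print('handle top',rect(P,b))
```

```text
[ 0.61515146 -0.11901679  0.20485584] [-1.79974945e+02 -1.99472457e-02  8.77729265e+01] 7.049027131205369e-05
button (array([ 704.2, -132.2]), array([30.8, 33.6]), 74.2, 92.6, 1200) [215.23083333 382.745     ]
(array([ 702.3, -131.6]), array([28.8, 28.6]), 23.5, 92.7, 1049)
('offset', array([-0.092,  0.876,  0.   ]), 'yaw', np.float64(-0.0002))
hoodtop (array([736. , -75.1]), array([196.3, 130.3]), 87.8, 70.6, 38663)
red strip (array([674. , -25.3]), array([119.3,   9.3]), 87.6, 65.9, 961)
tips [[-0.0081 -0.0296 -0.0855]
 [ 0.011   0.0002 -0.0559]
 [ 0.0142  0.0295 -0.0092]]
[(240, [-66.0, -12.0, 204.0]), (246, [-73.0, -12.0, 204.0]), (252, [-80.0, -12.0, 203.0]), (258, [-87.0, -12.0, 203.0]), (264, [11.0, -4.0, -11.0]), (270, [11.0, -4.0, -15.0]), (276, [11.0, -3.0, -20.0]), (282, [12.0, -3.0, -26.0]), (288, [12.0, -3.0, -31.0])]
[(240, [-66.0, 1.0, 203.0]), (246, [-73.0, 1.0, 205.0]), (252, [-81.0, 1.0, 204.0]), (258, [-88.0, 1.0, 205.0]), (264, [11.0, 1.0, -10.0]), (270, [11.0, 1.0, -15.0]), (276, [11.0, 1.0, -21.0]), (282, [11.0, 1.0, -25.0]), (288, [11.0, 1.0, -30.0])]
[(240, [-66.0, 14.0, 205.0]), (246, [-73.0, 14.0, 204.0]), (252, [-81.0, 14.0, 205.0]), (258, [-88.0, 14.0, 205.0]), (264, [11.0, 6.0, -10.0]), (270, [12.0, 6.0, -16.0]), (276, [11.0, 6.0, -21.0]), (282, [11.0, 6.0, -26.0]), (288, [11.0, 6.0, -30.0])]
handle top (array([598.7,  33.8]), array([57.7, 12.7]), 88.8, 59.9, 91)
```

servo_tool(rows=[{"offset": [-0.09, 0.43, 0], "yaw": 0, "claw": 1.0}, {"offset": [-0.09, 0.865, 0], "yaw": 0, "claw": 1.0}, {"offset": [-0.09, 0.865, 0.4], "yaw": 0, "claw": 1.0}, {"offset": [-0.09, 0.865, 0.8], "yaw": 0, "claw": 1.0}, {"offset": [-0.09, 0.865, 1.0], "yaw": 0, "claw": 1.0}, {"offset": [-0.09, 0.865, 1.0], "yaw": 0, "claw": 1.0}, {"offset": [-0.09, 0.865, 1.0], "yaw": 0, "claw": 1.0}])

```text
time: 41.52
ee_pos: [0.7018, -0.1312, 0.1067]
tcp_rot: [179.9, 0.0, 87.8]
wrist_force: [-0.9, -0.5, 0.6]
opening: 0.0001
grasp_force: 0.0
```

servo_tool(rows=[{"offset": [0, 0, 0.05], "yaw": 0, "claw": 1.0}, {"offset": [0, 0, 0.1], "yaw": 0, "claw": 1.0}, {"offset": [0, 0, 0.14], "yaw": 0, "claw": 1.0}, {"offset": [0, 0, 0.18], "yaw": 0, "claw": 1.0}, {"offset": [0, 0, 0.21], "yaw": 0, "claw": 1.0}, {"offset": [0, 0, 0.21], "yaw": 0, "claw": 1.0}])

```text
time: 42.28
ee_pos: [0.7015, -0.1317, 0.0858]
tcp_rot: [179.9, 0.0, 87.8]
wrist_force: [-4.1, 1.1, 10.4]
opening: 0.0
grasp_force: 5.4
```

servo_tool(rows=[{"offset": [0, 0, 0.01], "yaw": 0, "claw": 1.0}, {"offset": [0, 0, 0.02], "yaw": 0, "claw": 1.0}, {"offset": [0, 0, 0.02], "yaw": 0, "claw": 1.0}, {"offset": [0, 0, 0.02], "yaw": 0, "claw": 1.0}])

```text
time: 42.78
ee_pos: [0.7015, -0.1317, 0.0857]
tcp_rot: [179.8, 0.0, 87.8]
wrist_force: [-7.8, 1.4, 20.7]
opening: 0.0001
grasp_force: 10.0
```

Run:
```python
from h import *
o,im,d=snap('wrist');print(o['ee_pos'],o['wrist_force'])
P=cloud('wrist',d,o);Z=P[...,2]
hsv=cv2.cvtColor(im,cv2.COLOR_RGB2HSV);H,S=[hsv[...,i].astype(int) for i in range(2)]
for b in blobs((H>45)&(H<85)&(S>100)&(P[...,0]>.63)&(Z>.075),30): print('button',rect(P,b),np.nanpercentile(Z[b],[10,50,90]))
guide(o,im,d)
_,im,d=snap('top'); P=cloud('top',d);Z=P[...,2]
```

```text
[ 0.70154226 -0.1317346   0.08568037] [-7.78954403  1.4415682  20.6745709 ]
button (array([ 702.2, -123.7]), array([29.3, 14.2]), 1.8, 86.0, 863) [0.08356412 0.08597997 0.08705983]
hoodtop (array([735.2, -94.3]), array([157. , 131.2]), 87.6, 70.7, 80637)
red strip (array([664.7, -46. ]), array([67.7, 17.3]), 86.9, 66.0, 1099)
```

The button went down 6.7 mm and stopped moving while the force rose to 20 N, so it's fully pressed. I'll retract and go back to the handle.

servo_tool(rows=[{"offset": [0, 0, -0.4], "yaw": 0, "claw": 1.0}, {"offset": [0, 0, -0.8], "yaw": 0, "claw": 0.8}, {"offset": [0, 0, -0.8], "yaw": 0, "claw": 0.4}])

```text
time: 43.25
ee_pos: [0.7026, -0.132, 0.166]
tcp_rot: [179.7, 0.0, 87.8]
wrist_force: [1.0, 1.0, 0.2]
opening: 0.034
grasp_force: 0.0
```

servo_tool(rows=[{"offset": [0.4, -0.27, 0], "yaw": 0, "claw": 0.4}, {"offset": [0.8, -0.54, 0], "yaw": 0, "claw": 0.4}])

```text
time: 43.5
ee_pos: [0.6495, -0.0491, 0.1603]
tcp_rot: [-179.9, -0.0, 87.7]
wrist_force: [-0.4, 0.8, 0.2]
opening: 0.0514
grasp_force: 0.0
```

servo_tool(rows=[{"offset": [0.4, -0.27, 0], "yaw": 0, "claw": 0.4}, {"offset": [0.8, -0.54, 0.2], "yaw": 0, "claw": 0.4}, {"offset": [0.8, -0.54, 0.4], "yaw": 0, "claw": 0.4}, {"offset": [0.8, -0.54, 0.4], "yaw": 0, "claw": 0.4}])

```text
time: 44.0
ee_pos: [0.5983, 0.0327, 0.1199]
tcp_rot: [-179.8, 0.0, 87.8]
wrist_force: [0.0, 0.4, 0.2]
opening: 0.0509
grasp_force: 0.0
```

Run:
```python
from h import *
o,im,d=snap('wrist');print(o['ee_pos'],o['tcp_rot'],o['opening']);shuttle(o,im,d)
print(togo(o,599.7,31.8,87.6,35))
```

```text
[0.59825673 0.03274024 0.11987141] [-1.79799305e+02  2.26873537e-02  8.78288412e+01] 0.050935175800144075
floor (array([589.2,  33.8]), array([49.4,  6.1]), 87.3, 14.9, 546) [206. 261.]
floor (array([649.2,  31.1]), array([50.1, 80. ]), 87.5, 14.8, 6642) [207. 341.]
handle (array([675.4,  59. ]), array([164.3,   5.2]), 87.6, 65.7, 2511)
handle (array([600.9,  33.4]), array([63.5, 13.6]), 87.5, 60.7, 2111)
('offset', array([-0.009,  0.015,  0.849]), 'yaw', np.float64(0.0013))
```

servo_tool(rows=[{"offset": [0, 0.018, 0.4], "yaw": 0.001, "claw": 0.4}, {"offset": [0, 0.018, 0.7], "yaw": 0.001, "claw": 0.4}, {"offset": [0, 0.018, 0.84], "yaw": 0.001, "claw": 0.4}, {"offset": [0, 0.018, 0.84], "yaw": 0.001, "claw": 0.4}])

```text
time: 44.55
ee_pos: [0.6014, 0.0319, 0.0379]
tcp_rot: [-179.9, 0.0, 87.6]
wrist_force: [-0.3, -0.3, 0.1]
opening: 0.0511
grasp_force: 0.0
```

servo_tool(rows=[{"offset": [0, 0, 0], "yaw": 0, "claw": 0.6}, {"offset": [0, 0, 0], "yaw": 0, "claw": 0.9}, {"offset": [0, 0, 0], "yaw": 0, "claw": 0.95}, {"offset": [0, 0, 0], "yaw": 0, "claw": 0.95}, {"offset": [0, 0, 0], "yaw": 0, "claw": 0.95}], squeeze=50)

```text
time: 45.18
ee_pos: [0.5997, 0.0326, 0.0397]
tcp_rot: [-179.9, -0.0, 87.6]
wrist_force: [-14.5, 2.5, 11.5]
opening: 0.0131
grasp_force: 51.8
```

servo_tool(rows=[{"offset": [0, -0.04, 0], "yaw": 0, "claw": 0.95}, {"offset": [0, -0.1, 0], "yaw": 0, "claw": 0.95}, {"offset": [0, -0.18, 0], "yaw": 0, "claw": 0.95}, {"offset": [0, -0.27, 0], "yaw": 0, "claw": 0.95}, {"offset": [0, -0.36, 0], "yaw": 0, "claw": 0.95}, {"offset": [0, -0.45, 0], "yaw": 0, "claw": 0.95}, {"offset": [0, -0.54, 0], "yaw": 0, "claw": 0.95}, {"offset": [0, -0.63, 0], "yaw": 0, "claw": 0.95}, {"offset": [0, -0.7, 0], "yaw": 0, "claw": 0.95}, {"offset": [0, -0.7, 0], "yaw": 0, "claw": 0.95}])

```text
time: 46.42
ee_pos: [0.5321, 0.0353, 0.0397]
tcp_rot: [179.8, -0.0, 87.6]
wrist_force: [-0.4, 0.3, 8.6]
opening: 0.0128
grasp_force: 51.4
```

servo_tool(rows=[{"offset": [0, -0.04, 0], "yaw": 0, "claw": 0.95}, {"offset": [0, -0.1, 0], "yaw": 0, "claw": 0.95}, {"offset": [0, -0.18, 0], "yaw": 0, "claw": 0.95}, {"offset": [0, -0.27, 0], "yaw": 0, "claw": 0.95}, {"offset": [0, -0.36, 0], "yaw": 0, "claw": 0.95}, {"offset": [0, -0.45, 0], "yaw": 0, "claw": 0.95}, {"offset": [0, -0.54, 0], "yaw": 0, "claw": 0.95}, {"offset": [0, -0.62, 0], "yaw": 0, "claw": 0.95}, {"offset": [0, -0.67, 0], "yaw": 0, "claw": 0.95}, {"offset": [0, -0.67, 0], "yaw": 0, "claw": 0.95}])

```text
time: 47.68
ee_pos: [0.4648, 0.0381, 0.0389]
tcp_rot: [179.9, -0.0, 87.6]
wrist_force: [0.5, -0.2, 8.1]
opening: 0.0131
grasp_force: 51.4
```

servo_tool(rows=[{"offset": [0, 0, 0], "yaw": 0, "claw": 0.95}, {"offset": [0, 0, 0], "yaw": 0, "claw": 0.8}, {"offset": [0, 0, 0], "yaw": 0, "claw": 0.5}, {"offset": [0, 0, 0], "yaw": 0, "claw": 0.3}, {"offset": [0, 0, -0.3], "yaw": 0, "claw": 0.3}, {"offset": [0, 0, -0.8], "yaw": 0, "claw": 0.1}, {"offset": [0, 0, -1.0], "yaw": 0, "claw": 0.1}])

```text
time: 48.55
ee_pos: [0.4652, 0.0381, 0.1407]
tcp_rot: [179.8, -0.0, 87.6]
wrist_force: [0.2, -0.5, -0.5]
opening: 0.0766
grasp_force: 0.0
```

Run:
```python
from h import *
_,im,d=snap('top');P=cloud('top',d);Z=P[...,2];ok=np.isfinite(P[...,0])
v,u=np.mgrid[:420,:560]
for b in blobs(ok&(u>225)&(u<345)&(v>150)&(v<245)&(Z>.035)&(Z<.052)&(P[...,0]<.66)&(P[...,0]>.5),40): print('car',rect(P,b),im[b].mean(0).round())
r=ok&(u>150)&(u<225)&(v>170)&(v<270)
hsv=cv2.cvtColor(im,cv2.COLOR_RGB2HSV)
g=r&(im.mean(2)<125)&(hsv[...,1]<60)
for b in blobs(cv2.morphologyEx((g).astype(np.uint8),cv2.MORPH_OPEN,np.ones((5,5)))>0,200): print('tray',rect(P,b))
for b in blobs(r&(Z>.011)&(Z<.022),30): print('rim',rect(P,b))
save('t3.png',cv2.resize(im[150:275,150:345],None,fx=4,fy=4,interpolation=cv2.INTER_CUBIC))
```

```text
car (array([593.1, 104. ]), array([63.7, 50.4]), 86.5, 44.9, 301) [131. 131. 126.]
car (array([590. ,  32.2]), array([61.4, 50.8]), 89.5, 45.4, 305) [134. 115.  97.]
car (array([586.2, -40.3]), array([64. , 50.6]), 86.5, 45.1, 302) [114. 126. 109.]
tray (array([477. , 286.4]), array([198.9, 277.1]), 88.1, 5.3, 4526)
rim (array([517.6, 303.9]), array([150. , 196.5]), 85.0, 15.9, 185)
rim (array([497.8, 234.4]), array([ 13., 162.]), 86.2, 15.0, 91)
rim (array([395.2, 377.3]), array([48.7, 20.1]), 2.7, 16.2, 39)
rim (array([383.1, 240.1]), array([21.7, 52.4]), 64.8, 15.7, 39)
```

View pics/t3.png

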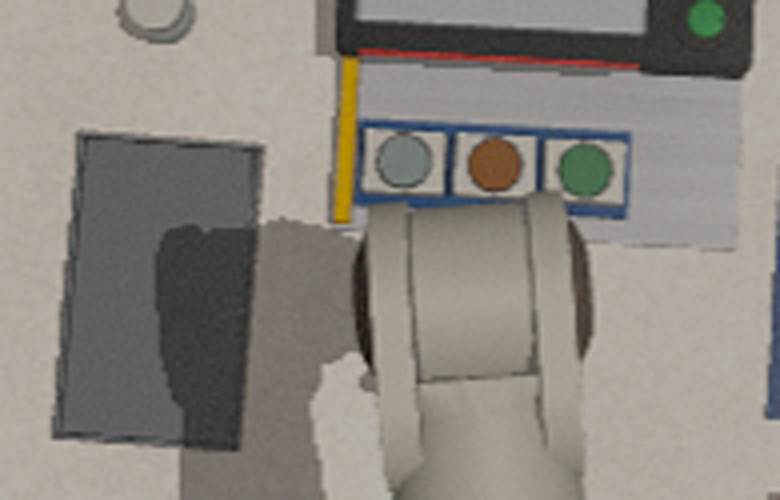

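The shuttle is drawn out, at about -82 mm in the scanner frame. The carriers are still seated: clear (404,160), amber (494,165), green (585,170). Tray corners at (79,131), (263,147), (240,450) and (54,437) put its centre at (0.488, 0.303), yaw -4.7°, size 249 x 150, as specified. Unloading the clear carrier first.

servo_tool(rows=[{"offset": [0.35, 0.63, 0], "yaw": 0, "claw": 0.1}, {"offset": [0.35, 0.63, 0], "yaw": 0, "claw": 0.1}])

```text
time: 48.85
ee_pos: [0.5303, 0.0715, 0.1359]
tcp_rot: [-179.9, 0.0, 87.7]
wrist_force: [-0.5, 0.1, 1.2]
opening: 0.0767
grasp_force: 0.0
```

servo_tool(rows=[{"offset": [0.35, 0.63, 0], "yaw": 0, "claw": 0.1}, {"offset": [0.35, 0.63, 0], "yaw": 0, "claw": 0.1}, {"offset": [0.35, 0.63, 0], "yaw": 0, "claw": 0.1}, {"offset": [0.35, 0.63, 0], "yaw": 0, "claw": 0.1}])

```text
time: 49.35
ee_pos: [0.5924, 0.1022, 0.1386]
tcp_rot: [180.0, 0.0, 87.6]
wrist_force: [-0.1, 0.6, 0.7]
opening: 0.0768
grasp_force: 0.0
```

Run:
```python
from h import *
o,im,d=snap('wrist');print(o['ee_pos'],o['tcp_rot'])
P=cloud('wrist',d,o)
for c in carriers(o,im,d,zlo=.03,zhi=.06):
  if 40<c[1][0]<53 and c[1][1]<67: print(c, plane(P,c[0]),togo(o,c[0][0]-1,c[0][1],c[3]+90,27))
```

```text
[0.59244272 0.10216192 0.13858214] [1.79994758e+02 3.31406810e-03 8.75805966e+01]
(array([594.2, 105.2]), [np.float64(50.1), np.float64(63.6)], 'short-axis', -2.7, 'z', 45.5, 'rgb', array([164., 165., 166.]), 'px', array([206., 275.])) [-0.0002  0.0039  0.0464] ('offset', array([0.031, 0.006, 1.116]), 'yaw', np.float64(0.0016))
```

servo_tool(rows=[{"offset": [0.02, 0.006, 0.5], "yaw": 0.001, "claw": 0.1}, {"offset": [0.02, 0.006, 0.9], "yaw": 0.001, "claw": 0.1}, {"offset": [0.02, 0.006, 1.0], "yaw": 0.001, "claw": 0.1}])

```text
time: 49.78
ee_pos: [0.592, 0.104, 0.0363]
tcp_rot: [-179.8, 0.0, 87.4]
wrist_force: [-1.2, -0.2, -0.1]
opening: 0.0767
grasp_force: 0.0
```

servo_tool(rows=[{"offset": [0, 0, 0.11], "yaw": 0, "claw": 0.1}, {"offset": [0, 0, 0.11], "yaw": 0, "claw": 0.1}, {"offset": [0, 0, 0.11], "yaw": 0, "claw": 0.5}, {"offset": [0, 0, 0.11], "yaw": 0, "claw": 0.8}, {"offset": [0, 0, 0.11], "yaw": 0, "claw": 0.8}, {"offset": [0, 0, 0.11], "yaw": 0, "claw": 0.8}], squeeze=60)

```text
time: 50.52
ee_pos: [0.5949, 0.1048, 0.0286]
tcp_rot: [179.9, -0.0, 87.4]
wrist_force: [-0.4, -0.2, 6.4]
opening: 0.0484
grasp_force: 63.4
```

servo_tool(rows=[{"offset": [0, 0, -0.1], "yaw": 0, "claw": 0.8}, {"offset": [0, 0, -0.25], "yaw": 0, "claw": 0.8}, {"offset": [0, 0, -0.6], "yaw": 0, "claw": 0.8}, {"offset": [0, 0, -0.8], "yaw": 0, "claw": 0.8}, {"offset": [0, 0, -0.8], "yaw": 0, "claw": 0.8}])

```text
time: 51.15
ee_pos: [0.5951, 0.1049, 0.1096]
tcp_rot: [179.8, -0.0, 87.4]
wrist_force: [0.0, -0.1, -0.6]
opening: 0.0481
grasp_force: 62.5
```

Run:
```python
from h import *
o,im,d=snap('wrist');print(o['ee_pos'],o['tcp_rot']);held2(o,im,d);front(o,im,d)
print(togo(o,490.3,330.9,85.3))
```

```text
[0.59512034 0.10485303 0.109607  ] [ 1.79791397e+02 -4.51553892e-02  8.74182229e+01]
held front x 0.0305 top plane tool [ 0.0254 -0.0029 -0.0174] grip 0.048069319106116275 62.5404417514801
front face x mm [31.9 32.  32.2] 275
('offset', array([ 2.211, -1.149,  0.   ]), 'yaw', np.float64(0.0118))
```

servo_tool(rows=[{"offset": [0.37, -0.19, 0], "yaw": 0, "claw": 0.8}, {"offset": [0.74, -0.38, 0], "yaw": 0, "claw": 0.8}])

```text
time: 51.45
ee_pos: [0.5585, 0.1806, 0.1056]
tcp_rot: [-179.9, 0.0, 87.3]
wrist_force: [0.2, 0.6, -1.1]
opening: 0.0481
grasp_force: 62.5
```

servo_tool(rows=[{"offset": [0.37, -0.19, 0], "yaw": 0, "claw": 0.8}, {"offset": [0.74, -0.38, 0], "yaw": 0, "claw": 0.8}])

```text
time: 51.7
ee_pos: [0.5236, 0.2568, 0.1057]
tcp_rot: [-179.9, 0.1, 87.4]
wrist_force: [0.7, 0.2, -1.1]
opening: 0.0484
grasp_force: 62.5
```

servo_tool(rows=[{"offset": [0.37, -0.19, 0], "yaw": 0, "claw": 0.8}, {"offset": [0.74, -0.38, 0], "yaw": 0.012, "claw": 0.8}, {"offset": [0.74, -0.38, 0], "yaw": 0.012, "claw": 0.8}, {"offset": [0.74, -0.38, 0], "yaw": 0.012, "claw": 0.8}])

```text
time: 52.2
ee_pos: [0.4898, 0.3312, 0.1061]
tcp_rot: [-179.9, 0.1, 85.3]
wrist_force: [0.8, -0.2, -0.1]
opening: 0.0481
grasp_force: 62.5
```

Run:
```python
from h import *
o,im,d=snap('wrist');save('w10.png',im);print(o['ee_pos'],o['tcp_rot']);held2(o,im,d)
P=cloud('wrist',d,o);Z=P[...,2]
for b in blobs((Z>.012)&(Z<.024)&(P[...,1]>.18),100): print('rim',rect(P,b),P[b].min(0)[:2].round(3),P[b].max(0)[:2].round(3))
for b in blobs((Z>.003)&(Z<.0095)&(P[...,1]>.2)&(im.mean(2)<125),500): print('floor',rect(P,b))
print(togo(o,490.3,330.9,85.3,20.5))
```

```text
[0.48982755 0.33115388 0.10611308] [-1.79939226e+02  6.88184535e-02  8.52997853e+01]
held front x 0.0305 top plane tool [ 0.0253 -0.0037 -0.0175] grip 0.04812348750373684 62.494486570358276
rim (array([491.6, 311.9]), array([136.1, 250.3]), 86.3, 16.4, 5947) [0.363 0.236] [0.62  0.388]
rim (array([695. , 300.2]), array([ 5.7, 30.1]), 7.8, 15.2, 228) [0.692 0.286] [0.7   0.316]
floor (array([504.1, 354.5]), array([36.2, 93.6]), 86.1, 5.9, 4004)
floor (array([608.7, 293.9]), array([140.6,  23.9]), 77.5, 6.2, 746)
floor (array([390. , 310.1]), array([140.,  41.]), 86.3, 6.2, 1409)
('offset', array([-0.002,  0.005,  0.856]), 'yaw', np.float64(-0.0))
```

View pics/w10.png

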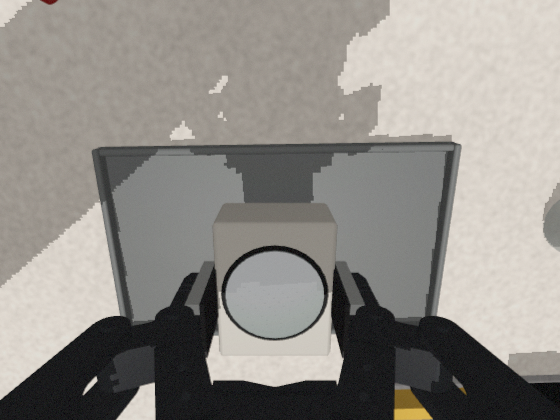

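The held clear carrier is over the tray; its far rim is at row 147, and the fit confirms the centre at about (0.490, 0.304). Lowering.

servo_tool(rows=[{"offset": [-0.02, 0.005, 0.4], "yaw": 0, "claw": 0.8}, {"offset": [-0.02, 0.005, 0.7], "yaw": 0, "claw": 0.8}, {"offset": [-0.02, 0.005, 0.8], "yaw": 0, "claw": 0.8}, {"offset": [-0.02, 0.005, 0.85], "yaw": 0, "claw": 0.8}, {"offset": [-0.02, 0.005, 0.86], "yaw": 0, "claw": 0.8}, {"offset": [-0.02, 0.005, 0.86], "yaw": 0, "claw": 0.8}])

```text
time: 53.0
ee_pos: [0.491, 0.3298, 0.0221]
tcp_rot: [179.9, -0.1, 85.3]
wrist_force: [-1.0, -0.3, -1.4]
opening: 0.0482
grasp_force: 62.5
```

servo_tool(rows=[{"offset": [0, 0, 0], "yaw": 0, "claw": 0.6}, {"offset": [0, 0, 0], "yaw": 0, "claw": 0.36}, {"offset": [0, 0, 0], "yaw": 0, "claw": 0.25}, {"offset": [0, 0, 0], "yaw": 0, "claw": 0.15}, {"offset": [0, 0, -0.3], "yaw": 0, "claw": 0.15}, {"offset": [0, 0, -0.8], "yaw": 0, "claw": 0.1}, {"offset": [0, 0, -1.0], "yaw": 0, "claw": 0.1}, {"offset": [0, 0, -1.0], "yaw": 0, "claw": 0.1}])

```text
time: 54.0
ee_pos: [0.4913, 0.3301, 0.1228]
tcp_rot: [179.9, -0.1, 85.3]
wrist_force: [0.2, -0.2, 0.3]
opening: 0.0771
grasp_force: 0.0
```

Run:
```python
from h import *
o,im,d=snap('wrist');print(o['ee_pos'],o['tcp_rot'])
P=cloud('wrist',d,o)
for c in carriers(o,im,d,zlo=.025,zhi=.06):
  if 40<c[1][0]<53 and c[1][1]<67: print(c, plane(P,c[0],zr=(.03,.045)))
print(togo(o,591,33,87.4,130))
_,im,d=snap('top');P=cloud('top',d);Z=P[...,2];ok=np.isfinite(P[...,0]);v,u=np.mgrid[:420,:560]
for b in blobs(ok&(u>225)&(u<345)&(v>150)&(v<245)&(Z>.035)&(Z<.052)&(P[...,0]<.66)&(P[...,0]>.5),40): print('car',rect(P,b))
```

```text
[0.49125566 0.33008907 0.12279589] [ 1.79854883e+02 -1.12527084e-01  8.52605741e+01]
(array([492.3, 330.2]), [np.float64(50.1), np.float64(63.7)], 'short-axis', -4.7, 'z', 36.5, 'rgb', array([167., 168., 169.]), 'px', array([213., 273.])) [0.0009 0.0009 0.0374]
('offset', array([-2.878,  1.24 , -0.072]), 'yaw', np.float64(-0.0119))
car (array([590.3,  30.8]), array([64., 50.]), 86.5, 45.3, 308)
car (array([586.4, -40.3]), array([64. , 50.5]), 86.7, 44.9, 304)
```

servo_tool(rows=[{"offset": [-0.48, 0.21, -0.05], "yaw": 0, "claw": 0.1}, {"offset": [-0.965, 0.413, -0.07], "yaw": 0, "claw": 0.1}])

```text
time: 54.35
ee_pos: [0.5232, 0.229, 0.1263]
tcp_rot: [-179.9, 0.1, 85.4]
wrist_force: [0.1, 1.3, -0.5]
opening: 0.0771
grasp_force: 0.0
```

servo_tool(rows=[{"offset": [-0.48, 0.21, 0], "yaw": 0, "claw": 0.1}, {"offset": [-0.965, 0.413, 0], "yaw": 0, "claw": 0.1}])

```text
time: 54.6
ee_pos: [0.5565, 0.1287, 0.1262]
tcp_rot: [-179.9, 0.0, 85.3]
wrist_force: [0.3, 0.5, 0.7]
opening: 0.077
grasp_force: 0.0
```

servo_tool(rows=[{"offset": [-0.48, 0.21, 0], "yaw": 0, "claw": 0.1}, {"offset": [-0.965, 0.413, 0], "yaw": -0.012, "claw": 0.1}, {"offset": [-0.965, 0.413, 0], "yaw": -0.012, "claw": 0.1}, {"offset": [-0.965, 0.413, 0], "yaw": -0.012, "claw": 0.1}, {"offset": [-0.965, 0.413, 0], "yaw": -0.012, "claw": 0.1}])

```text
time: 55.22
ee_pos: [0.5896, 0.0319, 0.1275]
tcp_rot: [-179.9, -0.0, 87.5]
wrist_force: [-0.3, 0.4, 0.5]
opening: 0.0769
grasp_force: 0.0
```

Run:
```python
from h import *
o,im,d=snap('wrist');print(o['ee_pos'],o['tcp_rot'])
P=cloud('wrist',d,o)
for c in carriers(o,im,d,zlo=.03,zhi=.06):
  if 40<c[1][0]<53 and c[1][1]<67: print(c, plane(P,c[0]),togo(o,c[0][0]-1,c[0][1]-1,c[3]+90,27))
```

```text
[0.58956    0.03187721 0.12747511] [-1.79945040e+02 -4.77332595e-03  8.74898791e+01]
```

Run:
```python
from h import *
o,im,d=snap('wrist');print(o['ee_pos'],o['tcp_rot'])
P=cloud('wrist',d,o)
for c in carriers(o,im,d,zlo=.03,zhi=.06): print(c, plane(P,c[0]))
for c in carriers(o,im,d,zlo=.041,zhi=.048): print(c)
```

```text
[0.58966138 0.0319328  0.1277064 ] [-1.79967195e+02 -2.42757746e-03  8.75036069e+01]
(array([682. , 150.1]), [np.float64(6.2), np.float64(16.3)], 'short-axis', 16.7, 'z', 51.2, 'rgb', array([15., 14., 14.]), 'px', array([ 21., 420.])) [-0.912   0.0239  0.048 ]
(array([473.2,  39.5]), [np.float64(12.4), np.float64(64.5)], 'short-axis', 7.4, 'z', 53.2, 'rgb', array([116.,  62.,  28.]), 'px', array([211., 102.])) [ 0.6852 -0.0216  0.0485]
(array([589.5,  -4.1]), [np.float64(50.3), np.float64(135.3)], 'short-axis', -2.6, 'z', 45.4, 'rgb', array([174., 170., 162.]), 'px', array([254., 275.])) [-0.0026  0.0157  0.0445]
(array([473.5,  40.1]), [np.float64(11.7), np.float64(63.5)], 'short-axis', 7.9, 'z', 44.5, 'rgb', array([113.,  60.,  27.]), 'px', array([210., 104.]))
(array([591.2,  31.4]), [np.float64(50.1), np.float64(64.1)], 'short-axis', -2.3, 'z', 45.5, 'rgb', array([174., 129.,  84.]), 'px', array([216., 275.]))
(array([587.8, -39.3]), [np.float64(50.1), np.float64(64.9)], 'short-axis', -2.6, 'z', 45.4, 'rgb', array([ 99., 144., 106.]), 'px', array([305., 274.]))
```

servo_tool(rows=[{"offset": [-0.01, 0.006, 0.4], "yaw": 0, "claw": 0.1}, {"offset": [-0.01, 0.006, 0.75], "yaw": 0, "claw": 0.1}, {"offset": [-0.01, 0.006, 1.0], "yaw": 0, "claw": 0.1}, {"offset": [-0.01, 0.006, 1.0], "yaw": 0, "claw": 0.1}])

```text
time: 55.82
ee_pos: [0.5891, 0.0304, 0.0262]
tcp_rot: [-179.8, 0.0, 87.5]
wrist_force: [-0.9, 0.1, 0.9]
opening: 0.0768
grasp_force: 0.0
```

servo_tool(rows=[{"offset": [0, 0, 0], "yaw": 0, "claw": 0.5}, {"offset": [0, 0, 0], "yaw": 0, "claw": 0.8}, {"offset": [0, 0, 0], "yaw": 0, "claw": 0.8}, {"offset": [0, 0, 0], "yaw": 0, "claw": 0.8}], squeeze=60)

```text
time: 56.32
ee_pos: [0.5917, 0.03, 0.0301]
tcp_rot: [179.8, -0.0, 87.4]
wrist_force: [0.3, 1.7, 5.8]
opening: 0.0479
grasp_force: 62.9
```

servo_tool(rows=[{"offset": [0, 0, -0.1], "yaw": 0, "claw": 0.8}, {"offset": [0, 0, -0.25], "yaw": 0, "claw": 0.8}, {"offset": [0, 0, -0.6], "yaw": 0, "claw": 0.8}, {"offset": [0, 0, -0.8], "yaw": 0, "claw": 0.8}, {"offset": [0, 0, -0.8], "yaw": 0, "claw": 0.8}])

```text
time: 56.95
ee_pos: [0.5917, 0.0297, 0.1107]
tcp_rot: [179.8, -0.0, 87.4]
wrist_force: [-0.2, 0.2, -1.3]
opening: 0.0481
grasp_force: 62.2
```

Run:
```python
from h import *
o,im,d=snap('wrist');print(o['ee_pos'],o['tcp_rot']);held2(o,im,d);front(o,im,d)
print(togo(o,550.5,269.8,85.3))
```

```text
[0.59170701 0.02974678 0.11065899] [ 1.79780719e+02 -1.23597379e-02  8.74126494e+01]
held front x 0.0308 top plane tool [ 0.0207 -0.003  -0.0159] grip 0.048121445852613964 62.1593713760376
front face x mm [33.1 33.3 33.4] 274
('offset', array([ 2.379, -0.52 ,  0.   ]), 'yaw', np.float64(0.0117))
```

servo_tool(rows=[{"offset": [0.4, -0.09, 0], "yaw": 0, "claw": 0.8}, {"offset": [0.79, -0.17, 0], "yaw": 0, "claw": 0.8}])

```text
time: 57.25
ee_pos: [0.5764, 0.1099, 0.1068]
tcp_rot: [-179.9, 0.0, 87.3]
wrist_force: [1.0, 0.3, -1.1]
opening: 0.0486
grasp_force: 62.1
```

servo_tool(rows=[{"offset": [0.4, -0.09, 0], "yaw": 0, "claw": 0.8}, {"offset": [0.79, -0.17, 0], "yaw": 0, "claw": 0.8}])

```text
time: 57.5
ee_pos: [0.5628, 0.1902, 0.1068]
tcp_rot: [-179.9, 0.0, 87.4]
wrist_force: [-0.3, 0.4, -0.3]
opening: 0.0486
grasp_force: 62.1
```

servo_tool(rows=[{"offset": [0.4, -0.09, 0], "yaw": 0, "claw": 0.8}, {"offset": [0.8, -0.17, 0], "yaw": 0.012, "claw": 0.8}, {"offset": [0.8, -0.17, 0], "yaw": 0.012, "claw": 0.8}, {"offset": [0.8, -0.17, 0], "yaw": 0.012, "claw": 0.8}, {"offset": [0.8, -0.17, 0], "yaw": 0.012, "claw": 0.8}])

```text
time: 58.12
ee_pos: [0.5504, 0.2688, 0.1077]
tcp_rot: [-180.0, 0.0, 85.2]
wrist_force: [0.3, -0.1, -0.9]
opening: 0.0486
grasp_force: 62.1
```

Run:
```python
from h import *
o,im,d=snap('wrist');print(o['ee_pos'],o['tcp_rot']);held2(o,im,d)
print(togo(o,550.5,269.8,85.3,22))
```

```text
[0.55042724 0.26876522 0.10773276] [-1.79971161e+02  2.80779962e-02  8.52070547e+01]
held front x 0.0309 top plane tool [ 0.02   -0.004  -0.0159] grip 0.04863969319173387 62.119585275650024
('offset', array([ 0.01 , -0.   ,  0.857]), 'yaw', np.float64(-0.0005))
```

servo_tool(rows=[{"offset": [0.01, 0, 0.4], "yaw": 0, "claw": 0.8}, {"offset": [0.01, 0, 0.7], "yaw": 0, "claw": 0.8}, {"offset": [0.01, 0, 0.8], "yaw": 0, "claw": 0.8}, {"offset": [0.01, 0, 0.85], "yaw": 0, "claw": 0.8}, {"offset": [0.01, 0, 0.86], "yaw": 0, "claw": 0.8}, {"offset": [0.01, 0, 0.86], "yaw": 0, "claw": 0.8}])

```text
time: 58.92
ee_pos: [0.551, 0.271, 0.0232]
tcp_rot: [179.9, -0.0, 85.3]
wrist_force: [0.3, -0.2, -1.4]
opening: 0.0488
grasp_force: 62.1
```

servo_tool(rows=[{"offset": [0, 0, 0], "yaw": 0, "claw": 0.6}, {"offset": [0, 0, 0], "yaw": 0, "claw": 0.36}, {"offset": [0, 0, 0], "yaw": 0, "claw": 0.25}, {"offset": [0, 0, 0], "yaw": 0, "claw": 0.15}, {"offset": [0, 0, -0.3], "yaw": 0, "claw": 0.15}, {"offset": [0, 0, -0.8], "yaw": 0, "claw": 0.1}, {"offset": [0, 0, -1.0], "yaw": 0, "claw": 0.1}, {"offset": [0, 0, -1.0], "yaw": 0, "claw": 0.1}])

```text
time: 59.92
ee_pos: [0.5513, 0.2712, 0.1239]
tcp_rot: [179.8, -0.1, 85.3]
wrist_force: [0.5, -0.8, -0.3]
opening: 0.0767
grasp_force: 0.0
```

Run:
```python
from h import *
o,im,d=snap('wrist');print(o['ee_pos'],o['tcp_rot'])
P=cloud('wrist',d,o)
for c in carriers(o,im,d,zlo=.029,zhi=.045):
  if c[1][1]<67: print(c, plane(P,c[0],zr=(.03,.045)))
_,im,d=snap('top');P=cloud('top',d);Z=P[...,2];ok=np.isfinite(P[...,0]);v,u=np.mgrid[:420,:560]
for b in blobs(ok&(u>225)&(u<345)&(v>150)&(v<245)&(Z>.035)&(Z<.052)&(P[...,0]<.66)&(P[...,0]>.5),40): print('car',rect(P,b))
print(togo(o,587,-40,87.4,130))
```

```text
[0.55128455 0.27124072 0.12385654] [ 1.79839451e+02 -9.64246235e-02  8.52582838e+01]
(array([492.2, 329.8]), [np.float64(50.6), np.float64(63.8)], 'short-axis', -4.7, 'z', 36.6, 'rgb', array([143., 149., 146.]), 'px', array([137., 177.])) [-0.001   0.0001  0.0375]
(array([708.6, 305.3]), [np.float64(30.9), np.float64(48.6)], 'short-axis', -14.9, 'z', 34.8, 'rgb', array([132., 132., 127.]), 'px', array([146., 492.])) [ 0.8102 -0.1821  0.0376]
(array([552.2, 272.4]), [np.float64(50.1), np.float64(64.0)], 'short-axis', -4.9, 'z', 36.5, 'rgb', array([167., 123.,  80.]), 'px', array([212., 273.])) [-0.0038 -0.0018  0.0374]
(array([749.3, 156.2]), [np.float64(2.7), np.float64(47.7)], 'short-axis', 88.0, 'z', 37.7, 'rgb', array([13., 13., 13.]), 'px', array([334., 533.])) [0.0125 0.3732 0.0378]
car (array([586.2, -40.2]), array([63.9, 50.2]), 87.0, 44.7, 302)
('offset', array([-3.072,  0.613, -0.061]), 'yaw', np.float64(-0.0119))
```

servo_tool(rows=[{"offset": [-0.38, 0.08, -0.05], "yaw": 0, "claw": 0.1}, {"offset": [-0.77, 0.153, -0.06], "yaw": 0, "claw": 0.1}])

```text
time: 60.28
ee_pos: [0.5586, 0.1921, 0.1262]
tcp_rot: [-179.9, 0.1, 85.3]
wrist_force: [0.4, 1.0, -0.4]
opening: 0.0769
grasp_force: 0.0
```

servo_tool(rows=[{"offset": [-0.38, 0.08, 0], "yaw": 0, "claw": 0.1}, {"offset": [-0.77, 0.153, 0], "yaw": 0, "claw": 0.1}])

```text
time: 60.52
ee_pos: [0.5675, 0.1135, 0.1261]
tcp_rot: [-179.9, 0.0, 85.3]
wrist_force: [-0.4, -0.2, -0.5]
opening: 0.077
grasp_force: 0.0
```

servo_tool(rows=[{"offset": [-0.38, 0.08, 0], "yaw": 0, "claw": 0.1}, {"offset": [-0.77, 0.153, 0], "yaw": 0, "claw": 0.1}])

```text
time: 60.78
ee_pos: [0.5764, 0.0355, 0.1261]
tcp_rot: [-179.9, 0.0, 85.3]
wrist_force: [0.7, -0.2, 0.7]
opening: 0.077
grasp_force: 0.0
```

servo_tool(rows=[{"offset": [-0.38, 0.08, 0], "yaw": 0, "claw": 0.1}, {"offset": [-0.77, 0.153, 0], "yaw": -0.012, "claw": 0.1}, {"offset": [-0.77, 0.153, 0], "yaw": -0.012, "claw": 0.1}, {"offset": [-0.77, 0.153, 0], "yaw": -0.012, "claw": 0.1}])

```text
time: 61.28
ee_pos: [0.5854, -0.0409, 0.1268]
tcp_rot: [-179.9, -0.0, 87.4]
wrist_force: [0.2, 0.4, 0.7]
opening: 0.0768
grasp_force: 0.0
```

Run:
```python
from h import *
o,im,d=snap('wrist');print(o['ee_pos'],o['tcp_rot'])
P=cloud('wrist',d,o)
for c in carriers(o,im,d,zlo=.041,zhi=.048):
  if 40<c[1][0]<53 and c[1][1]<67: print(c, plane(P,c[0]),togo(o,c[0][0]-1,c[0][1]-1,c[3]+90,27))
```

```text
[ 0.58541548 -0.04088853  0.1267912 ] [-1.79888327e+02 -1.60183580e-02  8.73773191e+01]
(array([587.7, -39.6]), [np.float64(50.1), np.float64(64.1)], 'short-axis', -2.5, 'z', 45.5, 'rgb', array([134., 172., 138.]), 'px', array([214., 276.])) [0.     0.0034 0.0464] ('offset', array([0.003, 0.013, 0.998]), 'yaw', np.float64(-0.0007))
```

servo_tool(rows=[{"offset": [0, 0.01, 0.4], "yaw": 0, "claw": 0.1}, {"offset": [0, 0.01, 0.75], "yaw": 0, "claw": 0.1}, {"offset": [0, 0.01, 1.0], "yaw": 0, "claw": 0.1}, {"offset": [0, 0.01, 1.0], "yaw": 0, "claw": 0.1}])

```text
time: 61.82
ee_pos: [0.5854, -0.04, 0.0259]
tcp_rot: [-179.8, -0.0, 87.5]
wrist_force: [0.1, -0.3, 0.9]
opening: 0.0766
grasp_force: 0.0
```

servo_tool(rows=[{"offset": [0, 0, 0], "yaw": 0, "claw": 0.5}, {"offset": [0, 0, 0], "yaw": 0, "claw": 0.8}, {"offset": [0, 0, 0], "yaw": 0, "claw": 0.8}, {"offset": [0, 0, 0], "yaw": 0, "claw": 0.8}], squeeze=60)

```text
time: 62.32
ee_pos: [0.5881, -0.0411, 0.03]
tcp_rot: [179.8, -0.0, 87.4]
wrist_force: [-0.7, 0.1, 6.6]
opening: 0.0487
grasp_force: 63.5
```

servo_tool(rows=[{"offset": [0, 0, -0.1], "yaw": 0, "claw": 0.8}, {"offset": [0, 0, -0.25], "yaw": 0, "claw": 0.8}, {"offset": [0, 0, -0.6], "yaw": 0, "claw": 0.8}, {"offset": [0, 0, -0.8], "yaw": 0, "claw": 0.8}, {"offset": [0, 0, -0.8], "yaw": 0, "claw": 0.8}])

```text
time: 62.95
ee_pos: [0.5881, -0.0413, 0.1106]
tcp_rot: [179.8, 0.0, 87.4]
wrist_force: [0.3, 0.2, -1.5]
opening: 0.0482
grasp_force: 62.7
```

Run:
```python
from h import *
o,im,d=snap('wrist');print(o['ee_pos'],o['tcp_rot']);held2(o,im,d);front(o,im,d)
print(togo(o,421.5,281,85.3))
```

```text
[ 0.58806068 -0.04132821  0.11062348] [1.79784312e+02 8.46852305e-03 8.74161253e+01]
held front x 0.0308 top plane tool [ 0.0201 -0.0031 -0.016 ] grip 0.048171815162366266 62.653648853302
front face x mm [33.1 33.2 33.3] 276
('offset', array([ 3.145, -1.809,  0.   ]), 'yaw', np.float64(0.0118))
```

servo_tool(rows=[{"offset": [0.4, -0.23, 0], "yaw": 0, "claw": 0.8}, {"offset": [0.785, -0.45, 0], "yaw": 0, "claw": 0.8}])

```text
time: 63.25
ee_pos: [0.5444, 0.0398, 0.1066]
tcp_rot: [-179.9, 0.0, 87.3]
wrist_force: [0.3, 0.5, -0.4]
opening: 0.0483
grasp_force: 62.6
```

servo_tool(rows=[{"offset": [0.4, -0.23, 0], "yaw": 0, "claw": 0.8}, {"offset": [0.785, -0.45, 0], "yaw": 0, "claw": 0.8}])

```text
time: 63.5
ee_pos: [0.5027, 0.1207, 0.1069]
tcp_rot: [-179.9, 0.0, 87.4]
wrist_force: [-0.2, -0.3, -0.7]
opening: 0.0483
grasp_force: 62.6
```

servo_tool(rows=[{"offset": [0.4, -0.23, 0], "yaw": 0, "claw": 0.8}, {"offset": [0.785, -0.45, 0], "yaw": 0, "claw": 0.8}])

```text
time: 63.75
ee_pos: [0.4613, 0.2011, 0.1069]
tcp_rot: [-179.9, 0.0, 87.4]
wrist_force: [-0.1, -0.1, -1.3]
opening: 0.0481
grasp_force: 62.6
```

servo_tool(rows=[{"offset": [0.4, -0.23, 0], "yaw": 0, "claw": 0.8}, {"offset": [0.785, -0.45, 0], "yaw": 0.012, "claw": 0.8}, {"offset": [0.785, -0.45, 0], "yaw": 0.012, "claw": 0.8}, {"offset": [0.785, -0.45, 0], "yaw": 0.012, "claw": 0.8}, {"offset": [0.785, -0.45, 0], "yaw": 0.012, "claw": 0.8}])

```text
time: 64.38
ee_pos: [0.4216, 0.2797, 0.1077]
tcp_rot: [-180.0, 0.0, 85.2]
wrist_force: [1.0, -0.1, -2.4]
opening: 0.0482
grasp_force: 62.6
```

Run:
```python
from h import *
o,im,d=snap('wrist');print(o['ee_pos'],o['tcp_rot']);held2(o,im,d)
P=cloud('wrist',d,o)
for c in carriers(o,im,d,zlo=.029,zhi=.045):
  if c[1][1]<67: print(c)
print(togo(o,421.5,281,85.3,22))
```

```text
[0.42156684 0.27966341 0.10766756] [-1.79972984e+02  3.23983854e-02  8.52010242e+01]
held front x 0.0309 top plane tool [ 0.0201 -0.0037 -0.0161] grip 0.048162470351494714 62.614792585372925
(array([492.1, 329.6]), [np.float64(50.3), np.float64(63.7)], 'short-axis', -4.7, 'z', 36.5, 'rgb', array([144., 151., 148.]), 'px', array([135., 378.]))
(array([551.8, 272.6]), [np.float64(50.8), np.float64(64.0)], 'short-axis', -4.2, 'z', 36.3, 'rgb', array([136.,  84.,  41.]), 'px', array([215., 468.]))
('offset', array([ 0.013, -0.002,  0.857]), 'yaw', np.float64(-0.0005))
```

servo_tool(rows=[{"offset": [0.01, 0, 0.4], "yaw": 0, "claw": 0.8}, {"offset": [0.01, 0, 0.7], "yaw": 0, "claw": 0.8}, {"offset": [0.01, 0, 0.8], "yaw": 0, "claw": 0.8}, {"offset": [0.01, 0, 0.85], "yaw": 0, "claw": 0.8}, {"offset": [0.01, 0, 0.86], "yaw": 0, "claw": 0.8}, {"offset": [0.01, 0, 0.86], "yaw": 0, "claw": 0.8}])

```text
time: 65.18
ee_pos: [0.4219, 0.2819, 0.023]
tcp_rot: [179.9, -0.1, 85.3]
wrist_force: [0.2, -0.1, -0.7]
opening: 0.0481
grasp_force: 62.6
```

servo_tool(rows=[{"offset": [0, 0, 0], "yaw": 0, "claw": 0.6}, {"offset": [0, 0, 0], "yaw": 0, "claw": 0.36}, {"offset": [0, 0, 0], "yaw": 0, "claw": 0.25}, {"offset": [0, 0, 0], "yaw": 0, "claw": 0.15}, {"offset": [0, 0, -0.3], "yaw": 0, "claw": 0.15}, {"offset": [0, 0, -0.8], "yaw": 0, "claw": 0.1}, {"offset": [0, 0, -1.0], "yaw": 0, "claw": 0.1}, {"offset": [0, 0, -1.0], "yaw": 0, "claw": 0.1}])

```text
time: 66.18
ee_pos: [0.4221, 0.2821, 0.1237]
tcp_rot: [179.9, -0.1, 85.3]
wrist_force: [-0.2, -0.3, 0.1]
opening: 0.0772
grasp_force: 0.0
```

servo_tool(rows=[{"offset": [-0.2, -0.2, -0.5], "yaw": 0, "claw": 0.1}, {"offset": [-0.4, -0.4, -0.8], "yaw": 0, "claw": 0.1}, {"offset": [-0.4, -0.4, -0.8], "yaw": 0, "claw": 0.1}, {"offset": [-0.4, -0.4, -0.8], "yaw": 0, "claw": 0.1}])

```text
time: 66.68
ee_pos: [0.3782, 0.245, 0.2006]
tcp_rot: [-179.9, 0.0, 85.3]
wrist_force: [0.4, -0.7, -1.1]
opening: 0.0768
grasp_force: 0.0
```

Run:
```python
from h import *
o,im,d=snap('wrist');print(o['ee_pos'],o['tcp_rot'],o['time'])
P=cloud('wrist',d,o)
for c in carriers(o,im,d,zlo=.029,zhi=.045):
  if c[1][1]<67: print(c,plane(P,c[0],zr=(.03,.045)))
_,im,d=snap('top');P=cloud('top',d);Z=P[...,2];v,u=np.mgrid[:420,:560]
a=np.radians(-4.7);Rm=np.array([[np.cos(a),np.sin(a)],[-np.sin(a),np.cos(a)]])
for b in blobs((u>155)&(u<222)&(v>175)&(v<268)&(Z>.03)&(Z<.05),100):
  r=rect(P,b);print('top',r,'in tray',Rm@(np.array(r[0])-[488,303]))
hsv=cv2.cvtColor(im,cv2.COLOR_RGB2HSV);H,S=[hsv[...,i].astype(int) for i in range(2)]
for b in blobs((H>95)&(H<125)&(S>100)&(u>225)&(u<345)&(v>150)&(v<240),100): print('shuttle',rect(P,b))
save('t4.png',im)
```

```text
[0.37821557 0.24503582 0.2006283 ] [-1.79944543e+02  4.19874305e-02  8.52599499e+01] 66.675
(array([492. , 329.6]), [np.float64(50.3), np.float64(63.4)], 'short-axis', -4.6, 'z', 36.5, 'rgb', array([119., 124., 122.]), 'px', array([ 80., 399.])) [0.0005 0.0022 0.0374]
(array([423.2, 282.7]), [np.float64(50.0), np.float64(63.8)], 'short-axis', -4.3, 'z', 36.5, 'rgb', array([ 74., 114.,  80.]), 'px', array([143., 320.])) [0.0044 0.0055 0.0374]
(array([551.7, 271.8]), [np.float64(50.7), np.float64(63.7)], 'short-axis', -4.7, 'z', 36.4, 'rgb', array([112.,  66.,  31.]), 'px', array([143., 465.])) [-0.0065  0.0087  0.0374]
top (array([551.2, 271.2]), array([64.7, 49.7]), 85.8, 36.2, 308) in tray [ 65.59312742 -26.51455516]
top (array([491.6, 329.2]), array([64.3, 49.7]), 84.8, 36.6, 299) in tray [ 1.44110567 26.40687817]
shuttle (array([549.2,  37.6]), array([217.7, 148.9]), 87.3, 15.7, 1715)
```

View pics/t4.png

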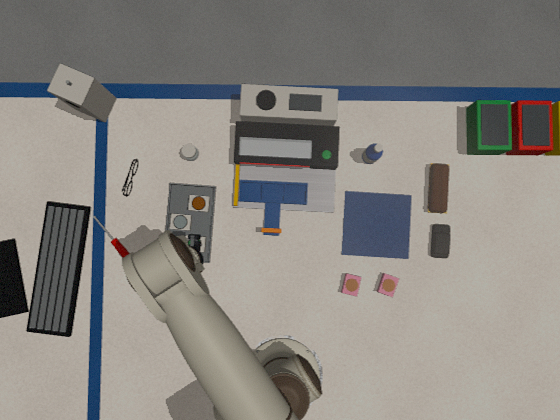

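All three carriers lie flat on the tray floor: amber (198,203) and clear (180,222) in the top view, and green confirmed by the wrist camera. The shuttle is on the deck at (275,193), clear of the hood, and everything else on the bench is where it started. Handing in.

```bash
python3 -c "
from workcell import *
print(job_done())"
```

```text
the job is handed in; nothing more can be done
None
```

The job is handed in (no verdict returned): the three carriers were seated, the shuttle was pushed home, the button pressed fully, the shuttle drawn clear of the hood, and the carriers left lens up and flat in the grey tray.

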